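# Sort a pile of laptop parts onto their colour pads

### The job

Take the pile of laptop parts apart and put each part in the middle of the pad of its own colour: the red-banded battery on the red pad, the blue-labelled drive on the blue, the green-clipped heat sink on the green, the yellow speaker on the yellow. Every part lies flat, same side up as now, with the battery and the drive lengthwise along their pads. Do not shift or tip the tin of screws or the solvent bottle.

Things in the scene. Friction and masses are not known exactly. Their poses are not given: they have to be found in the camera images.
- battery: laptop battery pack, black with a red band near each end: 128 mm long (x), 50 mm wide (y), 14 mm high, about 0.18 kg. Lies flat on the bench at the bottom of the pile; its two red ends show beyond the drive. Origin at the centre of its underside, z up.
- drive: small aluminium disk drive with a blue label on top: 78 mm long (x), 54 mm wide (y), 10 mm high, about 0.06 kg. Lies flat on the battery, lengthwise along it, and overhangs the battery by about 2 mm at each long side; the heat sink and the speaker stand on it. Origin at the centre of its underside, z up.
- heatsink: small finned heat sink (copper base, aluminium fins) with a green clip over the middle: 30 mm (x) by 34 mm (y), 12 mm high, about 0.045 kg. Stands on one half of the drive beside the speaker, about 10 mm from it in the drive's x direction; its y lies across the drive's length, with nothing beside it in that direction, so grip it across its 34 mm. Origin at the centre of its underside, z up.
- speaker: small laptop loudspeaker, yellow frame with a round black cone on top: 30 mm (x) by 34 mm (y), 10 mm high, about 0.025 kg. Stands on the other half of the drive beside the heat sink, turned the same way as it. Origin at the centre of its underside, z up.
- pad_red: red silicone sorting pad fixed flat on the bench, 140 x 76 mm, 3 mm thick, with a thin white border line and a small white cross marking its centre. Origin at the centre of its underside (pad's top is 3 mm above); x along its length, z up. The place of the battery.
- pad_blue: blue silicone sorting pad fixed flat on the bench, 140 x 76 mm, 3 mm thick, with a thin white border line and a small white cross marking its centre. Origin at the centre of its underside (pad's top is 3 mm above); x along its length, z up. The place of the disk drive.
- pad_green: green silicone sorting pad fixed flat on the bench, 140 x 76 mm, 3 mm thick, with a thin white border line and a small white cross marking its centre. Origin at the centre of its underside (pad's top is 3 mm above); x along its length, z up. The place of the heat sink.
- pad_yellow: yellow silicone sorting pad fixed flat on the bench, 140 x 76 mm, 3 mm thick, with a thin white border line and a small white cross marking its centre. Origin at the centre of its underside (pad's top is 3 mm above); x along its length, z up. The place of the speaker.
- screw_tin: open round aluminium tin holding small screws, 60 mm across, 20 mm high, loose on the bench among the pads; to be left alone. (Other small clutter between and around the pads is at most 35 mm high; nothing within reach of the pads but the solvent bottle is taller.) Origin at the centre of its underside.
- solvent: glass solvent bottle with white label and metal cap, 50 mm across, 105 mm high, loose on the bench; to be left alone. Origin at the centre of its underside.

How it is judged:
By the outcome, as a careful person would: the job done as asked, in the order asked, and still so for the second after the job is handed in, with the robot touching nothing.
It also fails if it takes over 102 s, if anything falls off the work surface, if the arm or the gripper's body presses on something with over 40 N, if the wrist force passes 120 N, or if a joint passes its speed limit or range.

### The arm

A 6-joint arm with a two-finger parallel gripper is mounted at the origin on the work surface. World frame = base frame: x ahead of the robot, y to its left, z up, the work surface at z = 0. Lengths are in m, angles in rad, forces in N, time in s.
With the tool pointing down it reaches from about 0.225 to 0.875 m from the base axis. Payload 3.4 kg.
Tool frame: the origin (TCP) lies at the very end of the fingers, on their centre line; the grasp point (between the pads) lies behind it (manip.grasp_offset is the z of the grasp point in the tool frame, in m); z points along the fingers, y is the line along which they close (so a half turn about z gives the same grasp; the last joint's range is limited). The gripper opens to 85 mm and grips with 20 to 120 N. Pads are 22 mm wide; open, the fingers measure 114 mm over their backs; the gripper's body (76 mm by 85 mm) begins 54 mm behind the grasp point. The pads swing forward as they close: fully open they stand 13 mm farther back than shut.
Start: joints at [1.102, 0.276, 1.505, -0, 1.361, -0.121], TCP at [0.196, 0.541, 0.196] pointing down, gripper open.
Joint ranges: [-2.89, 2.89], [-0.75, 2.08], [0.22, 2.7], [-1.18, 4.32], [0.11, 2.71], [-2.7, 2.7]. Speed limits (rad/s): [2.57, 2.57, 3.14, 3.14, 3.14, 3.14].

### API

Orientations are given as a unit quaternion [w, x, y, z].
In Python, from rig import manip gives the robot as it stands.
- The arm moves only by the shell command python3 -m pendant 'ROWS' [FORCE]. ROWS is JSON, a list of rows, each an object of numbers: "dx", "dy", "dz": the shift along the tool's x, y, z in m; "rx", "ry", "rz": the turn, a rotation vector about the tool's x, y, z in degrees; "hand": the finger opening in m, from 0 to 0.0854. In form: [{"dx": .., "dy": .., "dz": .., "rx": .., "ry": .., "rz": .., "hand": ..}, ...]. A call has 1 to 12 rows; each row shifts and turns the commanded pose from where the row before left it, along the tool's axes as they then stand; what a row does not reach is not made up. A row lasts 1/12 s, in which the tool goes at most 41.7 mm and 7.16 degrees, less where a joint would pass 70% of its speed; a pose out of reach is approached as far as the arm can. A call is refused whole if a number of a shift passes 0.0417 or a number of a turn 7.16, either way. A call with a gripper value outside its range is refused whole. The fingers move at their own pace and stop on an object; FORCE is the grip in N (left out, the last holds). Time passes only in rows, so rows that do not move let the fingers close. It gives the time, the measured TCP pose, the force, the opening and the grip force at its end, in the units of the state.
- manip.get_state(): the state, without advancing time (a new reading comes with each control period).
- manip.get_image(name): name is "scene" or "top"; returns a dict with "frame" (384x512x3 uint8, red, green, blue), "fx", "fy", "cx", "cy" (pixels), "distortion" ([k1, k2, p1, p2, k3] as OpenCV has them; the pictures are not rectified), "position" and "attitude" of the camera in the world. Camera axes: x right, y up, looking along -z (the intrinsics and any distortion apply to the point x, -y, -z); pixel columns grow to the right and rows downward; lengths in m; the calibration is good to about 2 mm. A picture is of the moment at which its call begins. There is no depth.
- manip.sign_off(): hands the job in; it is judged then, once.
The state is a dict: "clock": time; "qpos": joint angles; "qd": joint speeds; "effort": joint torques, N m; "position": TCP position; "ee_rot": TCP orientation; "contact_force": force on the tool from outside, world axes, zero at the start; "moment": the same for the moment, N m; "width": finger opening in m; "gripper_force": force on a finger pad.
Only numpy, scipy, OpenCV 4.12 (cv2) and the standard library are available. Lean on these libraries where they do the work, as an engineer would, in place of code of your own. Each camera call takes 0.05 s, during which the arm holds its last target. There are 200 camera calls.

## Working session

There is one attempt and no reset: what is moved stays moved. The work goes in short steps, Python scripts to look and compute and a shell command to move; the robot and the scene stay as the last step left them, time stands still between calls to the robot, and variables do not carry over. Pictures are saved under pics/ and viewed, at most 14 in all, crops included, and the job is handed in when it is done.

```bash
ls; mkdir -p pics
python3 - <<'E'
from rig import manip
import cv2,pickle
d={}
for n in("scene","top"):
    i=manip.get_image(n); d[n]=i
    cv2.imwrite(f"pics/{n}0.png",cv2.resize(i["frame"][:,:,::-1],(800,600),interpolation=cv2.INTER_CUBIC))
    print({k:v for k,v in i.items() if k!="frame"})
pickle.dump(d,open("im0.pkl","wb"))
print(manip.get_state(),manip.grasp_offset)
E
```

```text
pics
{'fx': 348.4493372939496, 'fy': 348.4493372939496, 'cx': 256.25958738012775, 'cy': 192.89278147139407, 'distortion': array([-0.06364643,  0.        ,  0.        ,  0.        ,  0.        ]), 'position': array([ 1.26865807, -0.09732004,  0.61136645]), 'attitude': array([0.69702825, 0.342379  , 0.2812578 , 0.5637573 ])}
{'fx': 434.76944487812085, 'fy': 434.76944487812085, 'cx': 252.3186971326114, 'cy': 195.85872690764197, 'distortion': array([-0.02694057,  0.        ,  0.        ,  0.        ,  0.        ]), 'position': array([0.42163423, 0.04023988, 1.06298231]), 'attitude': array([ 0.7147529 ,  0.03675491, -0.05000337, -0.69661829])}
{'clock': 0.1, 'qpos': array([ 1.10202303e+00,  2.76535569e-01,  1.50599940e+00, -2.85930759e-05,
        1.36068087e+00, -1.21012823e-01]), 'qd': array([ 1.03350211e-03, -2.71786627e-03, -3.81944033e-03, -9.73988902e-05,
        4.31475466e-05, -9.10395967e-04]), 'effort': array([ 2.13821149e-03, -4.17699337e+01, -2.46404797e+01, -9.05240154e-05,
        5.84055248e-03, -4.85760722e-06]), 'position': array([0.19574277, 0.54010546, 0.19472691]), 'ee_rot': array([-2.22502902e-04,  1.73002361e-01,  9.84921075e-01, -7.80621349e-04]), 'contact_force': array([ 0.79921595, -0.56099151,  0.0670039 ]), 'moment': array([ 0.03856654, -0.0125616 ,  0.02651225]), 'gripper_force': 0.0, 'width': 0.08537229533596764} -0.0187
```

View pics/top0.png

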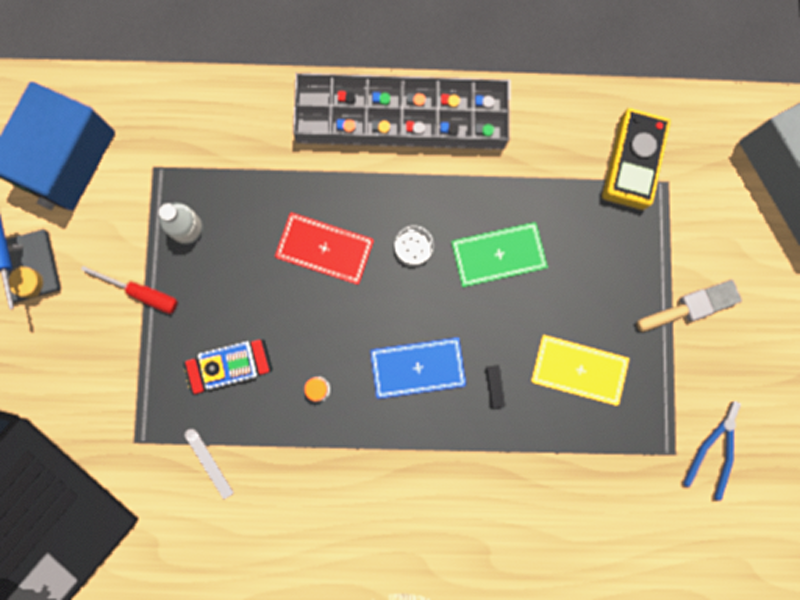

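View pics/scene0.png

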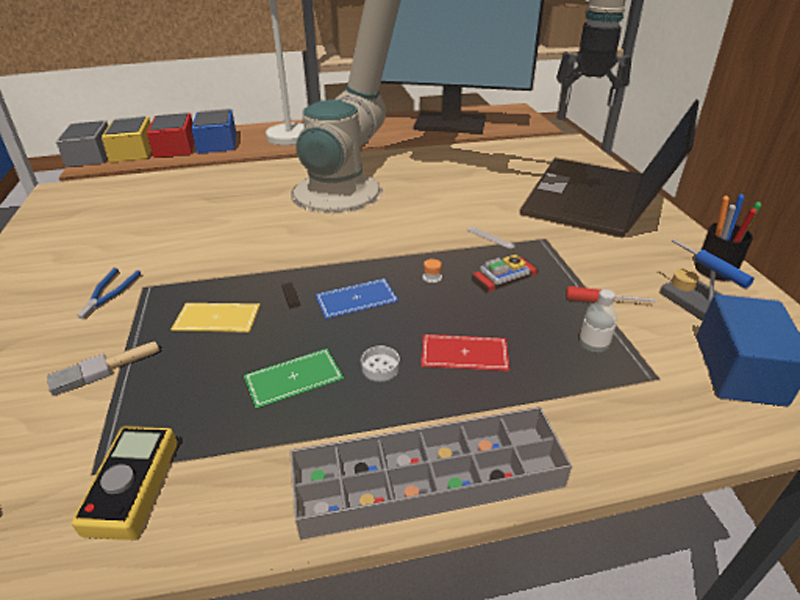

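Top view (800x600): the pile is at about (227,366), red pad (324,247), tin (413,246), green pad (500,254), blue pad (418,368), yellow pad (580,370), bottle (180,222). The pile's speaker is on the left (+y side) and the heat sink on the right. The scene view shows the same layout, with the arm clear of it.

```bash
cat > h.py <<'E'
import numpy as np,cv2
from scipy.spatial.transform import Rotation as R
def cast(im,uv,z):
    K=np.array([[im["fx"],0,im["cx"]],[0,im["fy"],im["cy"]],[0,0,1]])
    p=cv2.undistortPoints(np.float64(uv).reshape(-1,1,2),K,np.float64(im["distortion"]))[:,0]
    d=np.c_[p[:,0],-p[:,1],-np.ones(len(p))]
    q=im["attitude"]; d=R.from_quat([q[1],q[2],q[3],q[0]]).apply(d)
    o=im["position"]; return (o+d*((z-o[2])/d[:,2])[:,None])[:,:2]
HUE=dict(red=(172,8),blue=(100,125),green=(50,85),yellow=(20,34))
def mask(im,c,smin=110,vmin=60):
    h=cv2.cvtColor(im["frame"],cv2.COLOR_RGB2HSV).astype(int); lo,hi=HUE[c]
    H=h[...,0]; a=(H>=lo)&(H<=hi) if lo<hi else (H>=lo)|(H<=hi)
    return (a&(h[...,1]>smin)&(h[...,2]>vmin)).astype(np.uint8)
def rect(im,m,z):
    """largest min-area rectangle of mask on plane z: centre, long, short, yaw of long side (deg)"""
    cs=max(cv2.findContours(m,0,1)[0],key=cv2.contourArea)[:,0]
    return prect(cast(im,cs,z))
def prect(P):
    (c,(w,h),a)=cv2.minAreaRect((P*1000).astype(np.float32))
    if w<h: w,h,a=h,w,a+90
    return np.round([*c,w,h,(a+90)%180-90],1)
def roi(m,x0,y0,x1,y1):
    o=np.zeros_like(m); o[y0:y1,x0:x1]=m[y0:y1,x0:x1]; return o
E
python3 - <<'E'
from h import *; import pickle
d=pickle.load(open("im0.pkl","rb"))
T,S=d["top"],d["scene"]
s=.64
RT=dict(red=(265,205,385,290),green=(445,215,555,292),blue=(365,330,470,402),yellow=(525,330,635,410))
RS=dict(red=(415,330,515,375),green=(240,345,347,410),blue=(312,275,402,320),yellow=(165,295,265,336))
for c in RT:
    for n,im,r in(("top",T,RT),("scene",S,RS)):
        m=roi(mask(im,c),*[int(v*s) for v in r[c]])
        m=cv2.morphologyEx(m,3,np.ones((5,5),np.uint8))
        print(c,n,rect(im,m,.003))
for n,im,b in(("top",T,(175,330,280,400)),("scene",S,(465,245,545,295))):
    B=[int(v*s) for v in b]
    for c,z in(("red",.014),("blue",.024),("yellow",.034),("green",.036)):
        m=roi(mask(im,c),*B)
        pts=np.argwhere(m)[:,::-1]
        print(n,c,len(pts),prect(cast(im,pts,z)),np.round(cast(im,pts,z).mean(0)*1000,1))
for n,im,b in(("top",T,(105,205,185,260)),("scene",S,(295,150,350,190))):
    cv2.imwrite(f"pics/pile_{n}.png",cv2.resize(im["frame"][b[1]:b[3],b[0]:b[2],::-1],None,fx=9,fy=9,interpolation=0))
# tin/bottle rough
print("tin,bottle",cast(T,[[413*s,246*s]],.02), cast(T,[[170*s,211*s]],.105),cast(S,[[597*s,343*s]],0))
E
```

```text
red top [643.3 136.5 142.2  78.7  73.5]
red scene [643.2 137.8 141.9  80.3  73.2]
green top [ 640.7 -141.7  138.5   76.3  -75. ]
green scene [ 641.5 -141.4  140.2   77.6  -75.8]
blue top [457.8 -16.3 141.6  77.1 -80.6]
blue scene [457.9 -14.8 140.2  79.  -80.6]
yellow top [ 460.6 -271.3  142.7   78.8   76.2]
yellow scene [ 460.5 -270.   142.7   81.    75.7]
top red 340 [451.9 277.3 122.4  54.1 -71.7] [451.3 278.2]
top blue 138 [453.4 275.3  67.7  46.9 -74.3] [458.  276.6]
top yellow 129 [446.8 295.6  33.8  31.6  15.6] [446.4 295.5]
top green 60 [456.2 255.9  30.4  10.3 -74.4] [456.2 255.8]
scene red 122 [457.8 278.2 129.9  66.4 -73.2] [463.4 268.2]
scene blue 26 [469.7 280.5  60.9   8.6 -74. ] [471.9 278.4]
scene yellow 68 [456.  276.5  75.1  42.7 -73.8] [452.8 292.6]
scene green 13 [455.7 254.5  30.6   5.8 -73.1] [455.5 255.2]
tin,bottle [[ 0.64603901 -0.00479697]] [[0.66932591 0.35023421]] [[0.66960261 0.36442515]]
```

View pics/pile_top.png

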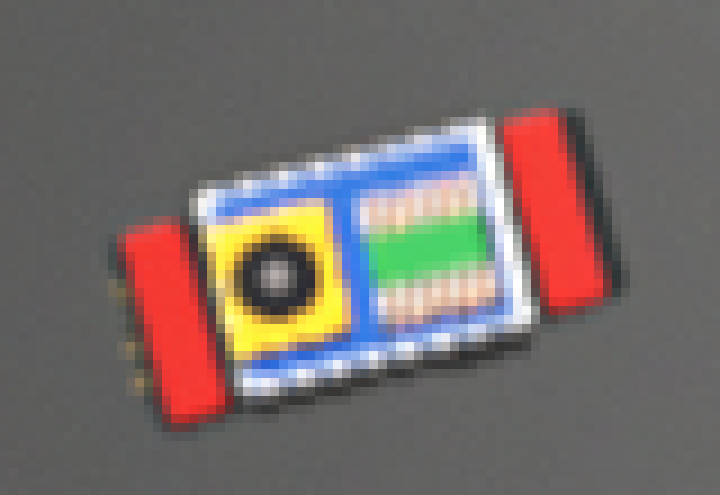

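View pics/pile_scene.png

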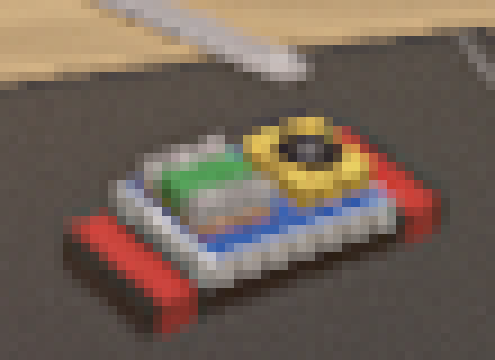

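The two crops agree: the speaker (yellow) is on the +y half, the heat sink with the green clip is on the other half, and the red battery ends stick out beyond the drive. Pile yaw is about -74.5°. The pads measure 140x77 mm, as they should. The speaker and heat sink centres are 40.8 mm apart, against an expected 40. Next I'll work out the first deltas and check the laptop near the start path.

```bash
cat > go.py <<'E'
# go.py x y z yawdeg(of tool y) [mm]: deltas: rz first, then dx,dy,dz in mm
import sys; from h import *; from rig import manip
def st():
    s=manip.get_state(); q=s["ee_rot"]; M=R.from_quat([q[1],q[2],q[3],q[0]]).as_matrix(); return s,M
def go(x,y,z,yaw):
    s,M=st(); p=s["position"]*1000; y0=np.degrees(np.arctan2(M[1,1],M[0,1]))
    t=(yaw-y0+90)%180-90; ty=np.radians(y0+t); Y=np.array([np.cos(ty),np.sin(ty)]); X=np.array([-Y[1],Y[0]])
    e=np.array([x,y])-p[:2]
    print("t%.1f pos %s yaw %.1f w%.1f g%.0f | rz %.1f then dx %.1f dy %.1f dz %.1f"%(s["clock"],np.round(p,1),y0,s["width"]*1000,s["gripper_force"],-t,e@X,e@Y,p[2]-z),"tilt",np.round(M[:2,2],4),"q6 %.2f F"%s["qpos"][5],np.round(s["contact_force"],1))
if __name__=="__main__": go(*map(float,sys.argv[1:5]))
E
python3 go.py 456 255.5 120 15.5
python3 - <<'E'
from h import *; import pickle
d=pickle.load(open("im0.pkl","rb")); s=.64
print(cast(d["scene"],np.array([[520,205],[635,232],[690,190],[552,184]])*s,0),cast(d["top"],np.array([[135,520],[20,415],[50,580]])*s,0),cast(d["scene"],np.array([[695,100]])*s,.2))
E
```

```text
t0.1 pos [195.7 540.1 194.7] yaw 70.1 w85.4 g0 | rz 54.6 then dx -343.8 dy 174.7 dz 74.7 tilt [-0.0007 -0.0015] q6 -0.12 F [ 0.8 -0.6  0.1]
[[0.17205255 0.42512626]
 [0.34716473 0.63072934]
 [0.18192565 0.89198294]
 [0.07884143 0.551456  ]] [[0.21564877 0.40696351]
 [0.36813797 0.5951249 ]
 [0.12405959 0.52942154]] [[0.08123674 0.91070688]]
```

```bash
python3 -m pendant '[{"rz":6.83},{"rz":6.83},{"rz":6.83},{"rz":6.83},{"rz":6.83},{"rz":6.83},{"rz":6.83},{"rz":6.83}]' 30
python3 -m pendant '[{"dx":-0.0344,"dy":0.0175,"hand":0.05},{"dx":-0.0344,"dy":0.0175,"hand":0.05},{"dx":-0.0344,"dy":0.0175,"hand":0.05},{"dx":-0.0344,"dy":0.0175,"hand":0.05},{"dx":-0.0344,"dy":0.0175,"hand":0.05},{"dx":-0.0344,"dy":0.0175,"hand":0.05},{"dx":-0.0344,"dy":0.0175,"hand":0.05},{"dx":-0.0344,"dy":0.0175,"hand":0.05},{"dx":-0.0344,"dy":0.0175,"hand":0.05},{"dx":-0.0344,"dy":0.0175,"hand":0.05},{"hand":0.05},{"hand":0.05}]'
python3 go.py 456 255.5 26 15.5
```

```text
t0.1 pos [195.7 540.1 194.7] yaw 70.1 w85.4 g0 | rz 54.6 then dx -343.8 dy 174.7 dz 168.7 tilt [-0.0007 -0.0015] q6 -0.12 F [ 0.8 -0.6  0.1]invalid input
invalid input
```

```bash
python3 -m pendant '[{"dx":0,"dy":0,"dz":0,"rx":0,"ry":0,"rz":6.83,"hand":0.0854},{"dx":0,"dy":0,"dz":0,"rx":0,"ry":0,"rz":6.83,"hand":0.05}]' 30
python3 -m pendant '[{"rz":6.83}]'; python3 -m pendant '[{"dx":0,"dy":0,"dz":0,"rx":0,"ry":0,"rz":6.83,"hand":0.05}]'; python3 go.py 456 255.5 26 15.5
```

```text
clock: 0.27
position: [0.1958, 0.5403, 0.195]
ee_rot: [-0.0, 0.292, 0.957, -0.001]
contact_force: [-0.2, 0.4, -0.4]
width: 0.0753
gripper_force: 0.0
clock: 0.35
position: [0.1958, 0.5402, 0.195]
ee_rot: [-0.0, 0.348, 0.937, -0.001]
contact_force: [0.4, 0.0, -0.9]
width: 0.0639
gripper_force: 0.0
t0.3 pos [195.8 540.2 195. ] yaw 49.2 w63.9 g0 | rz 33.7 then dx -343.9 dy 174.6 dz 169.0 tilt [-0.0005 -0.001 ] q6 0.24 F [ 0.4  0.  -0.9]invalid input
```

```bash
python3 -m pendant '[{"dx":0,"dy":0,"dz":0,"rx":0,"ry":0,"rz":6.8,"hand":0.05},{"dx":0,"dy":0,"dz":0,"rx":0,"ry":0,"rz":6.8,"hand":0.05},{"dx":0,"dy":0,"dz":0,"rx":0,"ry":0,"rz":6.8,"hand":0.05},{"dx":0,"dy":0,"dz":0,"rx":0,"ry":0,"rz":6.8,"hand":0.05},{"dx":0,"dy":0,"dz":0,"rx":0,"ry":0,"rz":6.8,"hand":0.05}]' >/dev/null
python3 -m pendant '[{"dx":-0.0344,"dy":0.0175,"dz":0,"rx":0,"ry":0,"rz":0,"hand":0.05},{"dx":-0.0344,"dy":0.0175,"dz":0,"rx":0,"ry":0,"rz":0,"hand":0.05},{"dx":-0.0344,"dy":0.0175,"dz":0,"rx":0,"ry":0,"rz":0,"hand":0.05},{"dx":-0.0344,"dy":0.0175,"dz":0.008,"rx":0,"ry":0,"rz":0,"hand":0.05},{"dx":-0.0344,"dy":0.0175,"dz":0.01,"rx":0,"ry":0,"rz":0,"hand":0.05},{"dx":-0.0344,"dy":0.0175,"dz":0.01,"rx":0,"ry":0,"rz":0,"hand":0.05},{"dx":-0.0344,"dy":0.0175,"dz":0.01,"rx":0,"ry":0,"rz":0,"hand":0.05},{"dx":-0.0344,"dy":0.0175,"dz":0.01,"rx":0,"ry":0,"rz":0,"hand":0.05},{"dx":-0.0344,"dy":0.0175,"dz":0.01,"rx":0,"ry":0,"rz":0,"hand":0.05},{"dx":-0.0344,"dy":0.0175,"dz":0.01,"rx":0,"ry":0,"rz":0,"hand":0.05},{"dx":0,"dy":0,"dz":0,"rx":0,"ry":0,"rz":0,"hand":0.05},{"dx":0,"dy":0,"dz":0,"rx":0,"ry":0,"rz":0,"hand":0.05}]'
python3 go.py 456 255.5 26 15.5
```

```text
clock: 1.77
position: [0.4575, 0.2545, 0.1264]
ee_rot: [-0.001, 0.606, 0.795, -0.001]
contact_force: [0.2, -0.1, 0.2]
width: 0.0499
gripper_force: 0.0
t1.8 pos [457.5 254.5 126.4] yaw 15.3 w49.9 g0 | rz -0.2 then dx 1.4 dy -1.2 dz 100.4 tilt [-0.0023 -0.0007] q6 0.11 F [ 0.2 -0.1  0.2]
```

```bash
python3 -m pendant '[{"dx":0.0014,"dy":-0.0012,"dz":0.025,"rx":0,"ry":0,"rz":0,"hand":0.05},{"dx":0,"dy":0,"dz":0.025,"rx":0,"ry":0,"rz":0,"hand":0.05},{"dx":0,"dy":0,"dz":0.022,"rx":0,"ry":0,"rz":0,"hand":0.05},{"dx":0,"dy":0,"dz":0.012,"rx":0,"ry":0,"rz":0,"hand":0.05},{"dx":0,"dy":0,"dz":0.006,"rx":0,"ry":0,"rz":0,"hand":0.05},{"dx":0,"dy":0,"dz":0,"rx":0,"ry":0,"rz":0,"hand":0.05},{"dx":0,"dy":0,"dz":0,"rx":0,"ry":0,"rz":0,"hand":0.05}]' >/dev/null
python3 go.py 456 255.5 26 15.5
python3 - <<'E'
from h import *; from rig import manip
f=manip.get_image("scene")["frame"][130:200,285:365,::-1]
cv2.imwrite("pics/g1.png",cv2.resize(f,None,fx=8,fy=8,interpolation=0))
E
```

```text
t2.4 pos [455.3 258.2  38. ] yaw 15.7 w49.7 g0 | rz 0.2 then dx -2.8 dy -0.0 dz 12.0 tilt [0.0005 0.0005] q6 0.11 F [ 0.6 -0.2 -0.2]
```

View pics/g1.png

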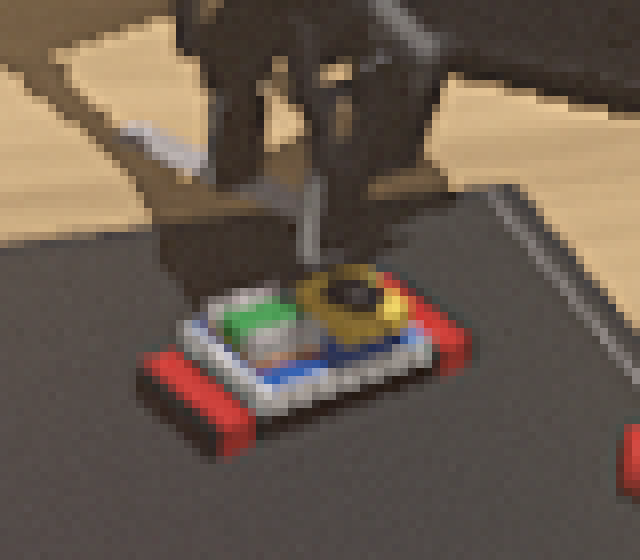

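The pile is still undisturbed (heat sink at crop (265,330)), but the fingers look behind it. I'll check with the TCP projected into a wider crop.

```bash
cat >> h.py <<'E'
def proj(im,P):
    q=im["attitude"]; c=R.from_quat([q[1],q[2],q[3],q[0]]).inv().apply(np.atleast_2d(P)-im["position"])*[1,-1,-1]
    K=np.array([[im["fx"],0,im["cx"]],[0,im["fy"],im["cy"]],[0,0,1]])
    return cv2.projectPoints(c,np.zeros(3),np.zeros(3),K,np.float64(im["distortion"]))[0][:,0]
E
python3 - <<'E'
from h import *; from rig import manip
from go import st
s,M=st(); p=s["position"]; out=[]
P=[p,p+.025*M[:,1],p-.025*M[:,1],p-.1*M[:,2]]
for n,b in(("scene",(260,80,390,200)),("top",(80,170,210,290))):
    im=manip.get_image(n); f=cv2.resize(im["frame"][b[1]:b[3],b[0]:b[2],::-1],None,fx=3,fy=3,interpolation=0)
    uv=proj(im,P); print(n,uv.round(1).tolist())
    for (u,v),c in zip(uv,[(255,0,255),(255,255,0),(0,255,255),(255,255,255)]): cv2.circle(f,(int((u-b[0]+.5)*3),int((v-b[1]+.5)*3)),4,c,1)
    out.append(f)
cv2.imwrite("pics/g2.png",np.hstack(out))
E
```

```text
scene [[317.9, 168.3], [322.9, 172.5], [313.0, 164.3], [321.3, 138.6]]
top [[150.8, 232.3], [148.5, 222.0], [153.2, 242.7], [140.9, 230.5]]
```

View pics/g2.png

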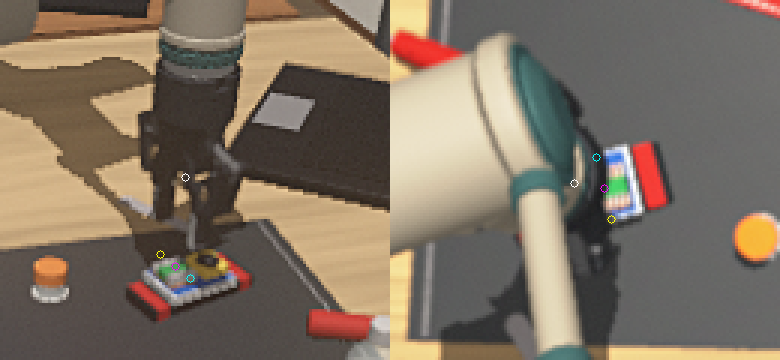

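Run:
```python
from h import *; import pickle
from rig import manip
d=pickle.load(open("im0.pkl","rb")); S=d["scene"]
p=np.array([.1957,.5401,.1947]); y=np.array([.341,.94,0])
print(proj(S,[p,p+.043*y,p-.043*y,p+.043*y+[0,0,.03],p-.043*y+[0,0,.03]]).round(1))
f=S["frame"][20:100,340:430,::-1]; a=cv2.resize(f,None,fx=4,fy=4,interpolation=0)
f=manip.get_image("scene")["frame"][110:190,280:370,::-1]; b=cv2.resize(f,None,fx=4,fy=4,interpolation=0)
cv2.imwrite("pics/g3.png",np.hstack([a,np.clip(b.astype(float)*2,0,255).astype(np.uint8)])); s=manip.get_state(); print(s["position"],s["qpos"],s["clock"])
```

```text
[[373.2  80.8]
 [385.8  81.5]
 [360.6  80.1]
 [387.6  72.9]
 [362.   71.5]]
[0.45617245 0.25788933 0.03863437] [3.81581941e-01 3.38254906e-01 1.84623070e+00 2.06411397e-04
 9.54709301e-01 1.09231738e-01] 2.55
```

View pics/g3.png

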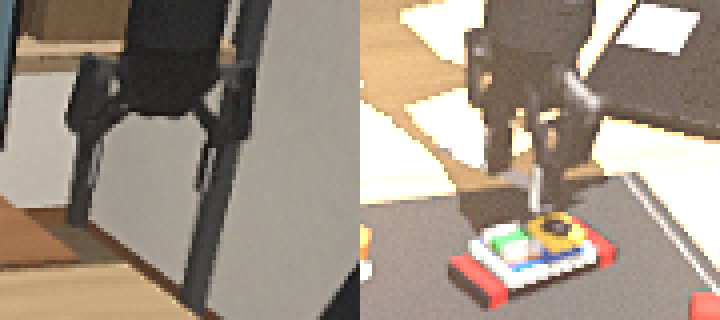

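The near fingertip (crop (175,210), right half) sits about 30 mm higher than the reported TCP projects to, and nothing hides the pile. So I'll go down in small steps, watching the force.

```bash
python3 -m pendant '[{"dx":0,"dy":0,"dz":0.004,"rx":0,"ry":0,"rz":0,"hand":0.05},{"dx":0,"dy":0,"dz":0.004,"rx":0,"ry":0,"rz":0,"hand":0.05},{"dx":0,"dy":0,"dz":0,"rx":0,"ry":0,"rz":0,"hand":0.05},{"dx":0,"dy":0,"dz":0,"rx":0,"ry":0,"rz":0,"hand":0.05}]' | grep -E 'pos|force'
python3 go.py 456 255.5 26 15.5
python3 - <<'E'
from h import *; from rig import manip
im=manip.get_image("scene"); f=im["frame"][120:200,280:370,::-1].astype(float)
a=np.clip(f*2.2,0,255).astype(np.uint8); cv2.imwrite("pics/g4.png",cv2.resize(a,None,fx=6,fy=6,interpolation=cv2.INTER_CUBIC))
E
```

```text
position: [0.4552, 0.2571, 0.0292]
contact_force: [0.2, -0.6, -0.5]
gripper_force: 0.0
t2.9 pos [455.2 257.1  29.2] yaw 15.6 w49.7 g0 | rz 0.1 then dx -1.8 dy 0.4 dz 3.2 tilt [-0.0007 -0.0002] q6 0.11 F [ 0.2 -0.6 -0.5]
```

View pics/g4.png

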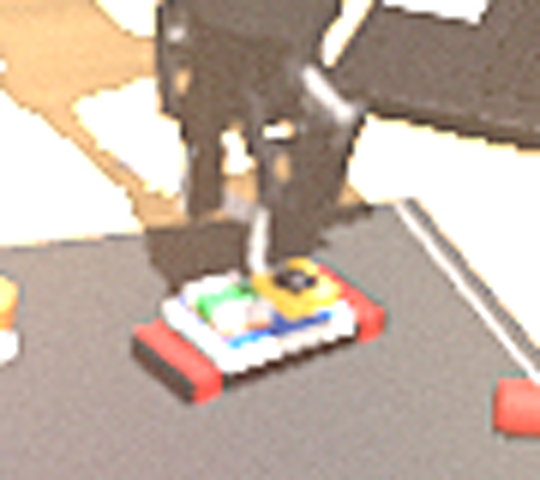

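Run:
```python
from h import *; from rig import manip
from go import st
s,M=st(); p=s["position"]; b=(100,190,190,280); im=manip.get_image("top")
f=np.clip(im["frame"][b[1]:b[3],b[0]:b[2],::-1].astype(float)*2.5,0,255).astype(np.uint8); f=cv2.resize(f,None,fx=6,fy=6,interpolation=cv2.INTER_CUBIC)
Y=M[:,1]
for P,c in(([p+.025*Y,p-.025*Y,p+.04*Y,p-.04*Y],(255,0,255)),([p+.025*Y+[0,0,.03],p-.025*Y+[0,0,.03]],(0,0,255))):
    for u,v in proj(im,P): cv2.circle(f,(int((u-b[0]+.5)*6),int((v-b[1]+.5)*6)),4,c,1)
cv2.imwrite("pics/g5.png",f)
```

```text
(no output)
```

View pics/g5.png

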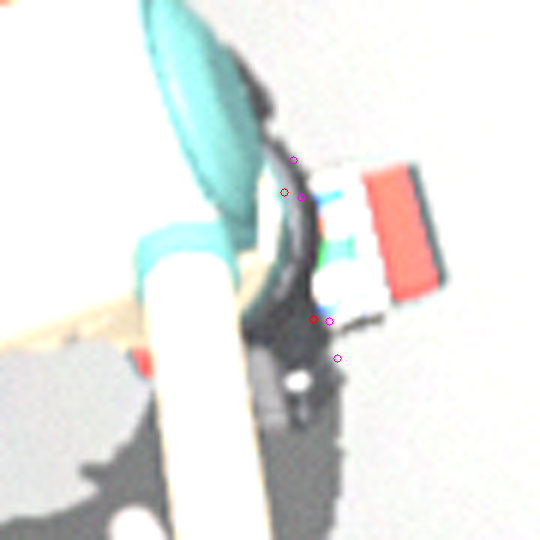

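The top view shows the knuckles centred on the heat sink in x (crop (260,100) and (300,420)), so the offset is in height. The fingertips are about 30 mm above the reported TCP, so I'll keep going down in steps.

```bash
python3 -m pendant '[{"dx":-0.001,"dy":0,"dz":0.005,"rx":0,"ry":0,"rz":0,"hand":0.05},{"dx":0,"dy":0,"dz":0.004,"rx":0,"ry":0,"rz":0,"hand":0.05},{"dx":0,"dy":0,"dz":0,"rx":0,"ry":0,"rz":0,"hand":0.05},{"dx":0,"dy":0,"dz":0,"rx":0,"ry":0,"rz":0,"hand":0.05}]' | grep -E 'pos|force'
python3 -m pendant '[{"dx":0,"dy":0,"dz":0.004,"rx":0,"ry":0,"rz":0,"hand":0.05},{"dx":0,"dy":0,"dz":0.004,"rx":0,"ry":0,"rz":0,"hand":0.05},{"dx":0,"dy":0,"dz":0,"rx":0,"ry":0,"rz":0,"hand":0.05},{"dx":0,"dy":0,"dz":0,"rx":0,"ry":0,"rz":0,"hand":0.05}]' | grep -E 'pos|force'
python3 go.py 456 255.5 26 15.5
python3 - <<'E'
from h import *; from rig import manip
im=manip.get_image("scene"); f=im["frame"][120:200,280:370,::-1].astype(float)
a=np.clip(f*2.2,0,255).astype(np.uint8); cv2.imwrite("pics/g6.png",cv2.resize(a,None,fx=6,fy=6,interpolation=cv2.INTER_CUBIC))
E
```

```text
position: [0.4553, 0.2561, 0.02]
contact_force: [1.0, 0.3, 0.4]
gripper_force: 0.0
position: [0.4554, 0.2562, 0.0122]
contact_force: [-0.3, 0.1, -0.2]
gripper_force: 0.0
t3.6 pos [455.4 256.2  12.2] yaw 15.6 w49.8 g0 | rz 0.1 then dx -0.8 dy 0.4 dz -13.8 tilt [-0.0007 -0.0002] q6 0.11 F [-0.3  0.1 -0.2]
```

View pics/g6.png

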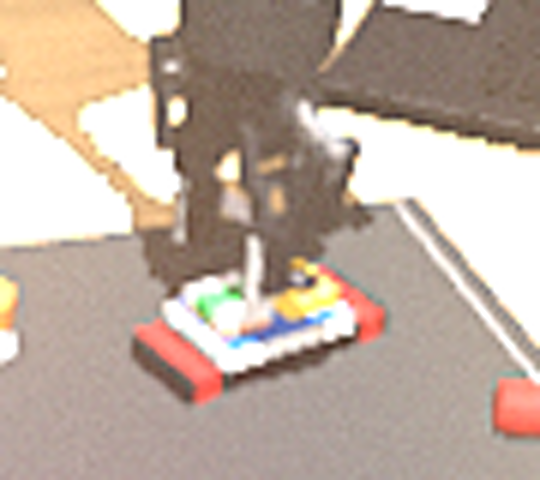

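The near fingertip is now at crop (253,310), level with the top of the heat sink (about z 0.040 while the TCP reads 0.012). The height offset is therefore about +28 mm, and the lateral position is right. I'll go down 12 mm more and grip.

```bash
python3 -m pendant '[{"dx":0,"dy":0,"dz":0.004,"rx":0,"ry":0,"rz":0,"hand":0.05},{"dx":0,"dy":0,"dz":0.004,"rx":0,"ry":0,"rz":0,"hand":0.05},{"dx":0,"dy":0,"dz":0,"rx":0,"ry":0,"rz":0,"hand":0.05},{"dx":0,"dy":0,"dz":0,"rx":0,"ry":0,"rz":0,"hand":0.05}]' | grep -E 'pos|force'
python3 -m pendant '[{"dx":0,"dy":0,"dz":0.0035,"rx":0,"ry":0,"rz":0,"hand":0.05},{"dx":0,"dy":0,"dz":0,"rx":0,"ry":0,"rz":0,"hand":0.05},{"dx":0,"dy":0,"dz":0,"rx":0,"ry":0,"rz":0,"hand":0.025},{"dx":0,"dy":0,"dz":0,"rx":0,"ry":0,"rz":0,"hand":0.025},{"dx":0,"dy":0,"dz":0,"rx":0,"ry":0,"rz":0,"hand":0.025},{"dx":0,"dy":0,"dz":0,"rx":0,"ry":0,"rz":0,"hand":0.025},{"dx":0,"dy":0,"dz":0,"rx":0,"ry":0,"rz":0,"hand":0.025}]' 25| grep -E 'pos|force|width'
```

```text
position: [0.4554, 0.2562, 0.0041]
contact_force: [-0.1, -0.2, -0.2]
gripper_force: 0.0
position: [0.4558, 0.2564, 0.0011]
contact_force: [-0.3, -0.5, 0.0]
width: 0.025
gripper_force: 0.0
```

It closed on nothing, so the tips are still above the heat sink. I'll calibrate the height by touching the heat sink's top gently with the fingers closed.

```bash
python3 -m pendant '[{"dx":0,"dy":0,"dz":0.002,"rx":0,"ry":0,"rz":0,"hand":0.025},{"dx":0,"dy":0,"dz":0,"rx":0,"ry":0,"rz":0,"hand":0.025},{"dx":0,"dy":0,"dz":0,"rx":0,"ry":0,"rz":0,"hand":0.025}]' | grep -E 'pos|contact'
python3 -m pendant '[{"dx":0,"dy":0,"dz":0.002,"rx":0,"ry":0,"rz":0,"hand":0.025},{"dx":0,"dy":0,"dz":0,"rx":0,"ry":0,"rz":0,"hand":0.025},{"dx":0,"dy":0,"dz":0,"rx":0,"ry":0,"rz":0,"hand":0.025}]' | grep -E 'pos|contact'
```

```text
position: [0.4561, 0.2565, 0.0001]
contact_force: [-1.4, -0.4, 8.6]
position: [0.4562, 0.2565, -0.0]
contact_force: [-5.3, -1.5, 22.8]
```

```bash
python3 -m pendant '[{"dx":0,"dy":0,"dz":-0.008,"rx":0,"ry":0,"rz":0,"hand":0.025},{"dx":0,"dy":0,"dz":0,"rx":0,"ry":0,"rz":0,"hand":0.05},{"dx":0,"dy":0,"dz":0,"rx":0,"ry":0,"rz":0,"hand":0.05},{"dx":0,"dy":0,"dz":0,"rx":0,"ry":0,"rz":0,"hand":0.05},{"dx":0,"dy":0,"dz":0.006,"rx":0,"ry":0,"rz":0,"hand":0.05},{"dx":0,"dy":0,"dz":0.004,"rx":0,"ry":0,"rz":0,"hand":0.05},{"dx":0,"dy":0,"dz":0,"rx":0,"ry":0,"rz":0,"hand":0.05},{"dx":0,"dy":0,"dz":0,"rx":0,"ry":0,"rz":0,"hand":0.05}]' | grep -E 'pos|force|width'
python3 -m pendant '[{"dx":0,"dy":0,"dz":0.003,"rx":0,"ry":0,"rz":0,"hand":0.05},{"dx":0,"dy":0,"dz":0,"rx":0,"ry":0,"rz":0,"hand":0.05},{"dx":0,"dy":0,"dz":0,"rx":0,"ry":0,"rz":0,"hand":0.05}]' | grep -E 'pos|force|width'
```

```text
position: [0.455, 0.2561, -0.0059]
contact_force: [0.2, -0.5, -0.1]
width: 0.05
gripper_force: 0.0
position: [0.4556, 0.2563, -0.0082]
contact_force: [0.7, -0.7, 0.3]
width: 0.0498
gripper_force: 0.0
```

```bash
python3 -m pendant '[{"dx":0,"dy":0,"dz":0,"rx":0,"ry":0,"rz":0,"hand":0.028},{"dx":0,"dy":0,"dz":0,"rx":0,"ry":0,"rz":0,"hand":0.028},{"dx":0,"dy":0,"dz":0,"rx":0,"ry":0,"rz":0,"hand":0.028},{"dx":0,"dy":0,"dz":0,"rx":0,"ry":0,"rz":0,"hand":0.028},{"dx":0,"dy":0,"dz":0,"rx":0,"ry":0,"rz":0,"hand":0.028}]' 25| grep -E 'pos|force|width'
```

```text
position: [0.456, 0.2564, -0.0077]
contact_force: [0.2, 0.7, 1.4]
width: 0.0332
gripper_force: 25.4
```

Gripped at 33.2 mm. Lifting and carrying it.

```bash
python3 -m pendant '[{"dx":0,"dy":0,"dz":-0.006,"rx":0,"ry":0,"rz":0,"hand":0.028},{"dx":0,"dy":0,"dz":-0.012,"rx":0,"ry":0,"rz":0,"hand":0.028},{"dx":0,"dy":0,"dz":-0.02,"rx":0,"ry":0,"rz":0,"hand":0.028},{"dx":0,"dy":0,"dz":-0.03,"rx":0,"ry":0,"rz":0,"hand":0.028},{"dx":0,"dy":0,"dz":-0.01,"rx":0,"ry":0,"rz":0,"hand":0.028},{"dx":0,"dy":0,"dz":0,"rx":0,"ry":0,"rz":0,"hand":0.028}]' | grep -E 'force|width'; python3 go.py 641 -140.5 70 14.6
```

```text
contact_force: [0.5, 0.3, -1.3]
width: 0.0331
gripper_force: 25.2
t7.0 pos [458.  257.3  72.9] yaw 15.6 w33.1 g25 | rz 1.0 then dx -431.1 dy 76.8 dz 2.9 tilt [0.0062 0.0026] q6 0.11 F [ 0.5  0.3 -1.3]
```

```bash
python3 -m pendant '[{"dx":-0.02,"dy":0.0036,"dz":0,"rx":0,"ry":0,"rz":1,"hand":0.028},{"dx":-0.038,"dy":0.0068,"dz":0,"rx":0,"ry":0,"rz":0,"hand":0.028},{"dx":-0.038,"dy":0.0068,"dz":0,"rx":0,"ry":0,"rz":0,"hand":0.028},{"dx":-0.038,"dy":0.0068,"dz":0,"rx":0,"ry":0,"rz":0,"hand":0.028},{"dx":-0.038,"dy":0.0068,"dz":0,"rx":0,"ry":0,"rz":0,"hand":0.028},{"dx":-0.038,"dy":0.0068,"dz":0,"rx":0,"ry":0,"rz":0,"hand":0.028},{"dx":-0.038,"dy":0.0068,"dz":0,"rx":0,"ry":0,"rz":0,"hand":0.028},{"dx":-0.038,"dy":0.0068,"dz":0,"rx":0,"ry":0,"rz":0,"hand":0.028},{"dx":-0.038,"dy":0.0068,"dz":0,"rx":0,"ry":0,"rz":0,"hand":0.028},{"dx":-0.038,"dy":0.0068,"dz":0,"rx":0,"ry":0,"rz":0,"hand":0.028},{"dx":-0.038,"dy":0.0068,"dz":0,"rx":0,"ry":0,"rz":0,"hand":0.028},{"dx":-0.031,"dy":0.005,"dz":0,"rx":0,"ry":0,"rz":0,"hand":0.028}]' | grep -E 'force|width'; python3 -m pendant '[{"dx":0,"dy":0,"dz":0,"rx":0,"ry":0,"rz":0,"hand":0.028},{"dx":0,"dy":0,"dz":0,"rx":0,"ry":0,"rz":0,"hand":0.028}]' >/dev/null;  python3 go.py 641 -140.5 -27 14.6
```

```text
contact_force: [1.1, -0.4, -0.3]
width: 0.033
gripper_force: 25.2
t8.1 pos [ 638.1 -142.9   67.8] yaw 14.4 w33.0 g25 | rz -0.2 then dx 1.6 dy 3.4 dz 94.8 tilt [-0.0028  0.0012] q6 -0.58 F [-0.4  0.8 -1.1]
```

```bash
python3 -m pendant '[{"dx":0.0016,"dy":0.0034,"dz":0.02,"rx":0,"ry":0,"rz":0,"hand":0.028},{"dx":0,"dy":0,"dz":0.025,"rx":0,"ry":0,"rz":0,"hand":0.028},{"dx":0,"dy":0,"dz":0.02,"rx":0,"ry":0,"rz":0,"hand":0.028},{"dx":0,"dy":0,"dz":0.012,"rx":0,"ry":0,"rz":0,"hand":0.028},{"dx":0,"dy":0,"dz":0.008,"rx":0,"ry":0,"rz":0,"hand":0.028},{"dx":0,"dy":0,"dz":0,"rx":0,"ry":0,"rz":0,"hand":0.028},{"dx":0,"dy":0,"dz":0,"rx":0,"ry":0,"rz":0,"hand":0.028}]' | grep -E 'force|width';  python3 go.py 641 -140.5 -28.7 14.6
```

```text
contact_force: [0.3, -0.3, 0.7]
width: 0.0331
gripper_force: 25.1
t8.7 pos [ 641.6 -138.4  -14.9] yaw 14.6 w33.1 g25 | rz 0.0 then dx -1.9 dy -1.1 dz 13.8 tilt [-0.0001  0.0003] q6 -0.57 F [ 0.3 -0.3  0.7]
```

```bash
python3 -m pendant '[{"dx":-0.0019,"dy":-0.001,"dz":0.006,"rx":0,"ry":0,"rz":0,"hand":0.028},{"dx":0,"dy":0,"dz":0.006,"rx":0,"ry":0,"rz":0,"hand":0.028},{"dx":0,"dy":0,"dz":0,"rx":0,"ry":0,"rz":0,"hand":0.028},{"dx":0,"dy":0,"dz":0,"rx":0,"ry":0,"rz":0,"hand":0.028}]' | grep -E 'pos|contact'; python3 -m pendant '[{"dx":0,"dy":0,"dz":0.0015,"rx":0,"ry":0,"rz":0,"hand":0.028},{"dx":0,"dy":0,"dz":0,"rx":0,"ry":0,"rz":0,"hand":0.028},{"dx":0,"dy":0,"dz":0,"rx":0,"ry":0,"rz":0,"hand":0.028}]' | grep -E 'pos|contact'
```

```text
position: [0.6409, -0.1411, -0.0271]
contact_force: [0.1, 0.1, -0.9]
position: [0.6412, -0.1411, -0.0284]
contact_force: [-0.2, 0.2, -0.5]
```

```bash
python3 -m pendant '[{"dx":0,"dy":0,"dz":0.001,"rx":0,"ry":0,"rz":0,"hand":0.028},{"dx":0,"dy":0,"dz":0,"rx":0,"ry":0,"rz":0,"hand":0.028},{"dx":0,"dy":0,"dz":0,"rx":0,"ry":0,"rz":0,"hand":0.028}]' | grep -E 'pos|contact'; python3 -m pendant '[{"dx":0,"dy":0,"dz":0,"rx":0,"ry":0,"rz":0,"hand":0.05},{"dx":0,"dy":0,"dz":0,"rx":0,"ry":0,"rz":0,"hand":0.05},{"dx":0,"dy":0,"dz":0,"rx":0,"ry":0,"rz":0,"hand":0.05},{"dx":0,"dy":0,"dz":-0.01,"rx":0,"ry":0,"rz":0,"hand":0.05},{"dx":0,"dy":0,"dz":-0.02,"rx":0,"ry":0,"rz":0,"hand":0.05},{"dx":0,"dy":0,"dz":-0.03,"rx":0,"ry":0,"rz":0,"hand":0.05},{"dx":0,"dy":0,"dz":-0.035,"rx":0,"ry":0,"rz":0,"hand":0.05},{"dx":0,"dy":0,"dz":0,"rx":0,"ry":0,"rz":0,"hand":0.05}]' | grep -E 'force|width';
python3 go.py 446.5 295.3 70 15.5
python3 - <<'E'
from h import *; from rig import manip
from go import st
ims={n:manip.get_image(n) for n in("top","scene")}
T,S=ims["top"],ims["scene"]
m=roi(mask(T,"yellow"),112,211,179,256); print("spk",prect(cast(T,np.argwhere(m)[:,::-1],.034)))
m=roi(mask(T,"blue"),112,211,179,256); print("label",m.sum(),prect(cast(T,np.argwhere(m)[:,::-1],.024)))
g=roi(mask(S,"green"),140,200,235,270)
cv2.imwrite("pics/p1.png",np.hstack([cv2.resize(S["frame"][205:270,140:235,::-1],None,fx=4,fy=4),cv2.resize(T["frame"][205:270,105:200,::-1],None,fx=4,fy=4)]))
E
```

```text
position: [0.6414, -0.1411, -0.0287]
contact_force: [-1.8, 1.1, 5.2]
contact_force: [0.6, -0.4, 0.7]
width: 0.0498
gripper_force: 0.0
t10.2 pos [ 646.1 -142.6   73.4] yaw 14.6 w49.8 g0 | rz -0.9 then dx 475.4 dy -75.3 dz 3.4 tilt [ 0.0131 -0.0042] q6 -0.58 F [ 0.6 -0.4  0.7]
spk [446.8 295.6  33.8  31.6  15.6]
label 366 [453.5 275.1  68.   46.8 -74.3]
```

View pics/p1.png

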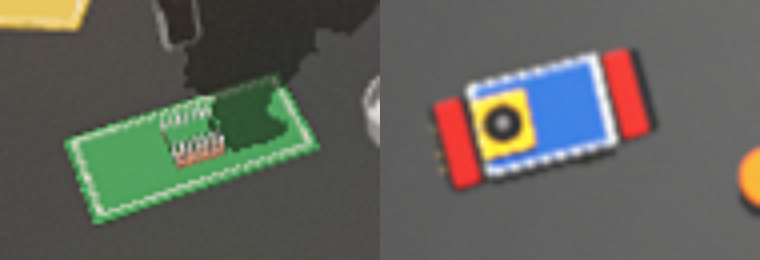

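Left half: the heat sink stands flat at the centre of the green pad (crop (192,135)). Right half: the speaker and drive haven't moved. The heights match the calibration. Next is the speaker.

```bash
python3 -m pendant '[{"dx":0.0396,"dy":-0.0063,"dz":0,"rx":0,"ry":0,"rz":-0.9,"hand":0.05},{"dx":0.0396,"dy":-0.0063,"dz":0,"rx":0,"ry":0,"rz":0,"hand":0.05},{"dx":0.0396,"dy":-0.0063,"dz":0,"rx":0,"ry":0,"rz":0,"hand":0.05},{"dx":0.0396,"dy":-0.0063,"dz":0,"rx":0,"ry":0,"rz":0,"hand":0.05},{"dx":0.0396,"dy":-0.0063,"dz":0,"rx":0,"ry":0,"rz":0,"hand":0.05},{"dx":0.0396,"dy":-0.0063,"dz":0,"rx":0,"ry":0,"rz":0,"hand":0.05},{"dx":0.0396,"dy":-0.0063,"dz":0,"rx":0,"ry":0,"rz":0,"hand":0.05},{"dx":0.0396,"dy":-0.0063,"dz":0,"rx":0,"ry":0,"rz":0,"hand":0.05},{"dx":0.0396,"dy":-0.0063,"dz":0,"rx":0,"ry":0,"rz":0,"hand":0.05},{"dx":0.0396,"dy":-0.0063,"dz":0,"rx":0,"ry":0,"rz":0,"hand":0.05},{"dx":0.0396,"dy":-0.0063,"dz":0,"rx":0,"ry":0,"rz":0,"hand":0.05},{"dx":0.0396,"dy":-0.0063,"dz":0,"rx":0,"ry":0,"rz":0,"hand":0.05}]' | grep -E 'force|width'; python3 -m pendant '[{"dx":0,"dy":0,"dz":0.02,"rx":0,"ry":0,"rz":0,"hand":0.05},{"dx":0,"dy":0,"dz":0.02,"rx":0,"ry":0,"rz":0,"hand":0.05},{"dx":0,"dy":0,"dz":0,"rx":0,"ry":0,"rz":0,"hand":0.05},{"dx":0,"dy":0,"dz":0,"rx":0,"ry":0,"rz":0,"hand":0.05}]' >/dev/null;  python3 go.py 446.5 295.3 -8.7 15.5
```

```text
contact_force: [0.7, -0.3, 0.6]
width: 0.0498
gripper_force: 0.0
t11.6 pos [440.  296.3  24. ] yaw 15.5 w49.9 g0 | rz 0.0 then dx -2.6 dy 6.0 dz 32.7 tilt [-0.0043 -0.0022] q6 0.19 F [ 0.6 -0.5 -0.4]
```

```bash
python3 -m pendant '[{"dx":-0.0026,"dy":0.006,"dz":0.004,"rx":0,"ry":0,"rz":0,"hand":0.05},{"dx":0,"dy":0,"dz":0.008,"rx":0,"ry":0,"rz":0,"hand":0.05},{"dx":0,"dy":0,"dz":0.004,"rx":0,"ry":0,"rz":0,"hand":0.05},{"dx":0,"dy":0,"dz":0,"rx":0,"ry":0,"rz":0,"hand":0.05},{"dx":0,"dy":0,"dz":0,"rx":0,"ry":0,"rz":0,"hand":0.05}]' | grep -E 'contact';   python3 go.py 446.5 295.3 -8.7 15.5
```

```text
contact_force: [0.0, -0.0, 0.3]
t12.1 pos [448.4 295.6   9.4] yaw 15.4 w49.8 g0 | rz -0.1 then dx 0.2 dy -2.0 dz 18.1 tilt [-0.0005 -0.0001] q6 0.18 F [ 0.  -0.   0.3]
```

```bash
python3 -m pendant '[{"dx":0,"dy":-0.002,"dz":0.005,"rx":0,"ry":0,"rz":0,"hand":0.05},{"dx":0,"dy":0,"dz":0.005,"rx":0,"ry":0,"rz":0,"hand":0.05},{"dx":0,"dy":0,"dz":0.005,"rx":0,"ry":0,"rz":0,"hand":0.05},{"dx":0,"dy":0,"dz":0.0025,"rx":0,"ry":0,"rz":0,"hand":0.05},{"dx":0,"dy":0,"dz":0,"rx":0,"ry":0,"rz":0,"hand":0.05},{"dx":0,"dy":0,"dz":0,"rx":0,"ry":0,"rz":0,"hand":0.05}]' | grep -E 'contact';   python3 go.py 446.5 295.3 -8.7 15.5
python3 -m pendant '[{"dx":0,"dy":0,"dz":0,"rx":0,"ry":0,"rz":0,"hand":0.028},{"dx":0,"dy":0,"dz":0,"rx":0,"ry":0,"rz":0,"hand":0.028},{"dx":0,"dy":0,"dz":0,"rx":0,"ry":0,"rz":0,"hand":0.028},{"dx":0,"dy":0,"dz":0,"rx":0,"ry":0,"rz":0,"hand":0.028},{"dx":0,"dy":0,"dz":0,"rx":0,"ry":0,"rz":0,"hand":0.028}]' 25| grep -E 'pos|force|width'
```

```text
contact_force: [0.3, -0.3, -0.1]
t12.6 pos [446.3 295.5  -8.3] yaw 15.5 w50.0 g0 | rz -0.0 then dx -0.3 dy 0.1 dz 0.4 tilt [-0.0004 -0.0002] q6 0.18 F [ 0.3 -0.3 -0.1]
position: [0.4468, 0.2958, -0.0077]
contact_force: [0.9, -0.5, 2.2]
width: 0.033
gripper_force: 25.1
```

```bash
python3 -m pendant '[{"dx":0,"dy":0,"dz":-0.006,"rx":0,"ry":0,"rz":0,"hand":0.028},{"dx":0,"dy":0,"dz":-0.012,"rx":0,"ry":0,"rz":0,"hand":0.028},{"dx":0,"dy":0,"dz":-0.02,"rx":0,"ry":0,"rz":5.9,"hand":0.028},{"dx":0,"dy":0,"dz":-0.02,"rx":0,"ry":0,"rz":5.9,"hand":0.028},{"dx":0,"dy":0,"dz":-0.012,"rx":0,"ry":0,"rz":5.9,"hand":0.028},{"dx":0,"dy":0,"dz":0,"rx":0,"ry":0,"rz":5.9,"hand":0.028},{"dx":0,"dy":0,"dz":0,"rx":0,"ry":0,"rz":5.9,"hand":0.028},{"dx":0,"dy":0,"dz":0,"rx":0,"ry":0,"rz":0,"hand":0.028}]' | grep -E 'force|width'; python3 go.py 460.5 -270.6 62 -14
```

```text
contact_force: [0.2, -0.7, 0.1]
width: 0.033
gripper_force: 24.9
t13.6 pos [446.5 295.5  62.7] yaw -14.1 w33.0 g25 | rz -0.1 then dx -545.9 dy 150.5 dz 0.7 tilt [0.0007 0.0004] q6 0.70 F [ 0.2 -0.7  0.1]
```

```bash
python3 -m pendant '[{"dx":-0.0364,"dy":0.01,"dz":0,"rx":0,"ry":0,"rz":0,"hand":0.028},{"dx":-0.0364,"dy":0.01,"dz":0,"rx":0,"ry":0,"rz":0,"hand":0.028},{"dx":-0.0364,"dy":0.01,"dz":0,"rx":0,"ry":0,"rz":0,"hand":0.028},{"dx":-0.0364,"dy":0.01,"dz":0,"rx":0,"ry":0,"rz":0,"hand":0.028},{"dx":-0.0364,"dy":0.01,"dz":0,"rx":0,"ry":0,"rz":0,"hand":0.028},{"dx":-0.0364,"dy":0.01,"dz":0,"rx":0,"ry":0,"rz":0,"hand":0.028},{"dx":-0.0364,"dy":0.01,"dz":0,"rx":0,"ry":0,"rz":0,"hand":0.028},{"dx":-0.0364,"dy":0.01,"dz":0,"rx":0,"ry":0,"rz":0,"hand":0.028},{"dx":-0.0364,"dy":0.01,"dz":0,"rx":0,"ry":0,"rz":0,"hand":0.028},{"dx":-0.0364,"dy":0.01,"dz":0,"rx":0,"ry":0,"rz":0,"hand":0.028},{"dx":-0.0364,"dy":0.01,"dz":0,"rx":0,"ry":0,"rz":0,"hand":0.028},{"dx":-0.0364,"dy":0.01,"dz":0,"rx":0,"ry":0,"rz":0,"hand":0.028}]' | grep -E 'force|width'; python3 -m pendant '[{"dx":-0.0364,"dy":0.01,"dz":0,"rx":0,"ry":0,"rz":0,"hand":0.028},{"dx":-0.0364,"dy":0.01,"dz":0,"rx":0,"ry":0,"rz":0,"hand":0.028},{"dx":-0.0364,"dy":0.01,"dz":0.01,"rx":0,"ry":0,"rz":0,"hand":0.028},{"dx":0,"dy":0,"dz":0.02,"rx":0,"ry":0,"rz":0,"hand":0.028},{"dx":0,"dy":0,"dz":0.02,"rx":0,"ry":0,"rz":0,"hand":0.028},{"dx":0,"dy":0,"dz":0,"rx":0,"ry":0,"rz":0,"hand":0.028},{"dx":0,"dy":0,"dz":0,"rx":0,"ry":0,"rz":0,"hand":0.028}]' >/dev/null; python3 go.py 460.5 -270.6 -28.2 -14
```

```text
contact_force: [0.2, 0.9, -0.6]
width: 0.0332
gripper_force: 25.0
t15.2 pos [ 458.6 -269.8   11.1] yaw -13.9 w33.1 g25 | rz 0.1 then dx -0.3 dy 2.0 dz 39.3 tilt [-0.0028  0.0023] q6 -0.42 F [ 0.8 -0.1 -0.4]
```

```bash
python3 -m pendant '[{"dx":-0.0003,"dy":0.002,"dz":0.014,"rx":0,"ry":0,"rz":0,"hand":0.028},{"dx":0,"dy":0,"dz":0.012,"rx":0,"ry":0,"rz":0,"hand":0.028},{"dx":0,"dy":0,"dz":0.006,"rx":0,"ry":0,"rz":0,"hand":0.028},{"dx":0,"dy":0,"dz":0,"rx":0,"ry":0,"rz":0,"hand":0.028},{"dx":0,"dy":0,"dz":0,"rx":0,"ry":0,"rz":0,"hand":0.028},{"dx":0,"dy":0,"dz":0,"rx":0,"ry":0,"rz":0,"hand":0.028}]' | grep -E 'contact'; python3 go.py 460.5 -270.6 -28.7 -14
```

```text
contact_force: [-1.2, 0.6, -0.3]
t15.7 pos [ 462.4 -271.5  -19. ] yaw -14.0 w33.0 g25 | rz 0.0 then dx 0.4 dy -2.1 dz 9.7 tilt [ 0.0015 -0.0011] q6 -0.42 F [-1.2  0.6 -0.3]
```

```bash
python3 -m pendant '[{"dx":0.0004,"dy":-0.002,"dz":0.004,"rx":0,"ry":0,"rz":0,"hand":0.028},{"dx":0,"dy":0,"dz":0.004,"rx":0,"ry":0,"rz":0,"hand":0.028},{"dx":0,"dy":0,"dz":0,"rx":0,"ry":0,"rz":0,"hand":0.028},{"dx":0,"dy":0,"dz":0,"rx":0,"ry":0,"rz":0,"hand":0.028}]' | grep -E 'pos|contact'; python3 -m pendant '[{"dx":0,"dy":0,"dz":0.0015,"rx":0,"ry":0,"rz":0,"hand":0.028},{"dx":0,"dy":0,"dz":0,"rx":0,"ry":0,"rz":0,"hand":0.028},{"dx":0,"dy":0,"dz":0,"rx":0,"ry":0,"rz":0,"hand":0.028}]' | grep -E 'pos|contact'
```

```text
position: [0.4595, -0.2703, -0.0282]
contact_force: [0.8, -0.0, 0.2]
position: [0.4599, -0.2705, -0.0287]
contact_force: [-1.9, 1.0, 6.5]
```

```bash
python3 -m pendant '[{"dx":0,"dy":0,"dz":0,"rx":0,"ry":0,"rz":0,"hand":0.05},{"dx":0,"dy":0,"dz":0,"rx":0,"ry":0,"rz":0,"hand":0.05},{"dx":0,"dy":0,"dz":0,"rx":0,"ry":0,"rz":0,"hand":0.05},{"dx":0,"dy":0,"dz":-0.01,"rx":0,"ry":0,"rz":0,"hand":0.05},{"dx":0,"dy":0,"dz":-0.02,"rx":0,"ry":0,"rz":-5.9,"hand":0.07},{"dx":0,"dy":0,"dz":-0.03,"rx":0,"ry":0,"rz":-5.9,"hand":0.07},{"dx":0,"dy":0,"dz":-0.03,"rx":0,"ry":0,"rz":-5.9,"hand":0.07},{"dx":0,"dy":0,"dz":0,"rx":0,"ry":0,"rz":-5.9,"hand":0.07},{"dx":0,"dy":0,"dz":0,"rx":0,"ry":0,"rz":-5.9,"hand":0.07},{"dx":0,"dy":0,"dz":0,"rx":0,"ry":0,"rz":0,"hand":0.07}]' | grep -E 'force|width'
python3 - <<'E'
from h import *; from rig import manip
T=manip.get_image("top"); S=manip.get_image("scene")
for n,im,b in(("top",T,(112,211,179,256)),("scene",S,(295,150,350,190))):
    m=roi(mask(im,"blue"),*b); pts=np.argwhere(m)[:,::-1]; print(n,"label",prect(cast(im,pts,.024)),cast(im,pts,.024).mean(0))
    h=cv2.cvtColor(im["frame"],cv2.COLOR_RGB2HSV); w=roi(((h[...,1]<60)&(h[...,2]>150)).astype(np.uint8),*b)|m
    if n=="top": print(" drive",rect(im,w,.024))
    for e in cv2.findContours(roi(mask(im,"red"),*b),0,1)[0]:
        if cv2.contourArea(e)>10: P=cast(im,e[:,0],.014); print("  red",prect(P),P.mean(0))
g=roi(mask(T,"green"),285,135,355,185)
for c,b,z in(("green",(280,130,360,190),.015),):
    pass
E
python3 go.py 452.5 275.5 70 15.6
```

```text
contact_force: [0.1, -0.0, 0.4]
width: 0.0698
gripper_force: 0.0
top label [454.  275.5  68.6  45.7 -74.3] [0.45399815 0.2755166 ]
 drive [453.8 275.   81.2  56.2 -73.8]
  red [435.5 326.6  53.9  18.5  18.2] [0.4354786  0.32659329]
  red [468.  227.6  53.6  17.7  18.5] [0.46798904 0.2274761 ]
scene label [450.8 277.2  66.6  46.8 -74. ] [0.45256046 0.27709047]
  red [472.5 229.4  68.1  20.7  10.1] [0.47270122 0.22948401]
  red [441.4 332.6  68.8  23.    0.8] [0.44260196 0.33118443]
t17.2 pos [ 459.7 -270.3   60.8] yaw 15.3 w70.4 g0 | rz -0.3 then dx 527.7 dy 139.8 dz -9.2 tilt [0.0002 0.    ] q6 -0.93 F [ 0.5  0.2 -0.2]
```

```bash
python3 -m pendant '[{"dx":0.0377,"dy":0.01,"dz":0,"rx":0,"ry":0,"rz":-0.6,"hand":0.07},{"dx":0.0377,"dy":0.01,"dz":0,"rx":0,"ry":0,"rz":0,"hand":0.07},{"dx":0.0377,"dy":0.01,"dz":0,"rx":0,"ry":0,"rz":0,"hand":0.07},{"dx":0.0377,"dy":0.01,"dz":0,"rx":0,"ry":0,"rz":0,"hand":0.07},{"dx":0.0377,"dy":0.01,"dz":0,"rx":0,"ry":0,"rz":0,"hand":0.07},{"dx":0.0377,"dy":0.01,"dz":0,"rx":0,"ry":0,"rz":0,"hand":0.07},{"dx":0.0377,"dy":0.01,"dz":0,"rx":0,"ry":0,"rz":0,"hand":0.07},{"dx":0.0377,"dy":0.01,"dz":0,"rx":0,"ry":0,"rz":0,"hand":0.07},{"dx":0.0377,"dy":0.01,"dz":0,"rx":0,"ry":0,"rz":0,"hand":0.07},{"dx":0.0377,"dy":0.01,"dz":0,"rx":0,"ry":0,"rz":0,"hand":0.07},{"dx":0.0377,"dy":0.01,"dz":0,"rx":0,"ry":0,"rz":0,"hand":0.07},{"dx":0.0377,"dy":0.01,"dz":0,"rx":0,"ry":0,"rz":0,"hand":0.07}]' | grep -E 'contact'; python3 -m pendant '[{"dx":0.0377,"dy":0.01,"dz":0,"rx":0,"ry":0,"rz":0,"hand":0.07},{"dx":0.0377,"dy":0.01,"dz":0,"rx":0,"ry":0,"rz":0,"hand":0.07},{"dx":0,"dy":0,"dz":0.02,"rx":0,"ry":0,"rz":0,"hand":0.07},{"dx":0,"dy":0,"dz":0.02,"rx":0,"ry":0,"rz":0,"hand":0.07},{"dx":0,"dy":0,"dz":0,"rx":0,"ry":0,"rz":0,"hand":0.07},{"dx":0,"dy":0,"dz":0,"rx":0,"ry":0,"rz":0,"hand":0.07},{"dx":0,"dy":0,"dz":0,"rx":0,"ry":0,"rz":0,"hand":0.07}]' | grep -E 'contact';python3 go.py 453.5 275.6 -25 15.9
```

```text
contact_force: [0.8, -0.2, -0.7]
contact_force: [-0.2, 0.1, -0.1]
t18.8 pos [448.9 275.3  20.9] yaw 16.0 w70.0 g0 | rz 0.1 then dx -1.0 dy 4.5 dz 45.9 tilt [0.0002 0.0001] q6 0.14 F [-0.2  0.1 -0.1]
```

```bash
python3 -m pendant '[{"dx":-0.001,"dy":0.0045,"dz":0.006,"rx":0,"ry":0,"rz":0,"hand":0.07},{"dx":0,"dy":0,"dz":0.01,"rx":0,"ry":0,"rz":0,"hand":0.07},{"dx":0,"dy":0,"dz":0.01,"rx":0,"ry":0,"rz":0,"hand":0.07},{"dx":0,"dy":0,"dz":0,"rx":0,"ry":0,"rz":0,"hand":0.07},{"dx":0,"dy":0,"dz":0,"rx":0,"ry":0,"rz":0,"hand":0.07},{"dx":0,"dy":0,"dz":0,"rx":0,"ry":0,"rz":0,"hand":0.07}]' | grep -E 'contact';python3 go.py 453.5 275.6 -25 15.9
```

```text
contact_force: [-0.2, 0.3, 0.3]
t19.3 pos [453.  275.7  -5.7] yaw 16.1 w70.1 g0 | rz 0.2 then dx -0.2 dy 0.4 dz 19.3 tilt [-0.0004 -0.0001] q6 0.13 F [-0.2  0.3  0.3]
```

```bash
python3 -m pendant '[{"dx":0,"dy":0.0004,"dz":0.006,"rx":0,"ry":0,"rz":0.2,"hand":0.07},{"dx":0,"dy":0,"dz":0.006,"rx":0,"ry":0,"rz":0,"hand":0.07},{"dx":0,"dy":0,"dz":0.005,"rx":0,"ry":0,"rz":0,"hand":0.07},{"dx":0,"dy":0,"dz":0.003,"rx":0,"ry":0,"rz":0,"hand":0.07},{"dx":0,"dy":0,"dz":0,"rx":0,"ry":0,"rz":0,"hand":0.07},{"dx":0,"dy":0,"dz":0,"rx":0,"ry":0,"rz":0,"hand":0.07}]' | grep -E 'pos|contact'
python3 -m pendant '[{"dx":0,"dy":0,"dz":0,"rx":0,"ry":0,"rz":0,"hand":0.06},{"dx":0,"dy":0,"dz":0,"rx":0,"ry":0,"rz":0,"hand":0.055},{"dx":0,"dy":0,"dz":0,"rx":0,"ry":0,"rz":0,"hand":0.048},{"dx":0,"dy":0,"dz":0,"rx":0,"ry":0,"rz":0,"hand":0.048},{"dx":0,"dy":0,"dz":0,"rx":0,"ry":0,"rz":0,"hand":0.048},{"dx":0,"dy":0,"dz":0,"rx":0,"ry":0,"rz":0,"hand":0.048}]' 25| grep -E 'pos|force|width'
```

```text
position: [0.4532, 0.2758, -0.0258]
contact_force: [0.5, 0.0, -0.0]
position: [0.4539, 0.2761, -0.0251]
contact_force: [-0.3, 0.5, 3.6]
width: 0.0532
gripper_force: 27.2
```

The width of 53.2 mm fits the drive (the battery would read about 49). Lifting.

```bash
python3 -m pendant '[{"dx":0,"dy":0,"dz":-0.003,"rx":0,"ry":0,"rz":0,"hand":0.048},{"dx":0,"dy":0,"dz":-0.006,"rx":0,"ry":0,"rz":0,"hand":0.048},{"dx":0,"dy":0,"dz":-0.015,"rx":0,"ry":0,"rz":0,"hand":0.048},{"dx":0,"dy":0,"dz":-0.025,"rx":0,"ry":0,"rz":3,"hand":0.048},{"dx":0,"dy":0,"dz":-0.025,"rx":0,"ry":0,"rz":3.5,"hand":0.048},{"dx":0,"dy":0,"dz":-0.01,"rx":0,"ry":0,"rz":0,"hand":0.048},{"dx":0,"dy":0,"dz":0,"rx":0,"ry":0,"rz":0,"hand":0.048},{"dx":0,"dy":0,"dz":0,"rx":0,"ry":0,"rz":0,"hand":0.048}]' | grep -E 'force|width'; python3 go.py 457.8 -15.3 56 9.4
```

```text
contact_force: [-0.3, 0.7, -0.8]
width: 0.0533
gripper_force: 26.8
t21.0 pos [453.4 275.9  58.5] yaw 9.5 w53.3 g27 | rz 0.1 then dx -288.0 dy -43.2 dz 2.5 tilt [0.0005 0.0003] q6 0.25 F [-0.3  0.7 -0.8]
```

```bash
python3 -m pendant '[{"dx":-0.036,"dy":-0.0054,"dz":0,"rx":0,"ry":0,"rz":0,"hand":0.048},{"dx":-0.036,"dy":-0.0054,"dz":0,"rx":0,"ry":0,"rz":0,"hand":0.048},{"dx":-0.036,"dy":-0.0054,"dz":0,"rx":0,"ry":0,"rz":0,"hand":0.048},{"dx":-0.036,"dy":-0.0054,"dz":0,"rx":0,"ry":0,"rz":0,"hand":0.048},{"dx":-0.036,"dy":-0.0054,"dz":0,"rx":0,"ry":0,"rz":0,"hand":0.048},{"dx":-0.036,"dy":-0.0054,"dz":0,"rx":0,"ry":0,"rz":0,"hand":0.048},{"dx":-0.036,"dy":-0.0054,"dz":0,"rx":0,"ry":0,"rz":0,"hand":0.048},{"dx":-0.036,"dy":-0.0054,"dz":0,"rx":0,"ry":0,"rz":0,"hand":0.048},{"dx":0,"dy":0,"dz":0.02,"rx":0,"ry":0,"rz":0,"hand":0.048},{"dx":0,"dy":0,"dz":0.02,"rx":0,"ry":0,"rz":0,"hand":0.048},{"dx":0,"dy":0,"dz":0,"rx":0,"ry":0,"rz":0,"hand":0.048},{"dx":0,"dy":0,"dz":0,"rx":0,"ry":0,"rz":0,"hand":0.048}]' | grep -E 'force|width'; python3 -m pendant '[{"dx":0,"dy":0,"dz":0,"rx":0,"ry":0,"rz":0,"hand":0.048},{"dx":0,"dy":0,"dz":0,"rx":0,"ry":0,"rz":0,"hand":0.048}]' >/dev/null; python3 go.py 457.8 -15.3 -36.1 9.4
```

```text
contact_force: [0.0, -0.2, -0.2]
width: 0.0534
gripper_force: 26.9
t22.1 pos [458.4 -14.9  18.9] yaw 9.5 w53.1 g27 | rz 0.1 then dx -0.3 dy -0.6 dz 55.0 tilt [ 0.0009 -0.    ] q6 -0.35 F [-0.2 -0.  -0.5]
```

```bash
python3 -m pendant '[{"dx":-0.0003,"dy":-0.0006,"dz":0.015,"rx":0,"ry":0,"rz":0,"hand":0.048},{"dx":0,"dy":0,"dz":0.015,"rx":0,"ry":0,"rz":0,"hand":0.048},{"dx":0,"dy":0,"dz":0.012,"rx":0,"ry":0,"rz":0,"hand":0.048},{"dx":0,"dy":0,"dz":0.006,"rx":0,"ry":0,"rz":0,"hand":0.048},{"dx":0,"dy":0,"dz":0,"rx":0,"ry":0,"rz":0,"hand":0.048},{"dx":0,"dy":0,"dz":0,"rx":0,"ry":0,"rz":0,"hand":0.048},{"dx":0,"dy":0,"dz":0,"rx":0,"ry":0,"rz":0,"hand":0.048}]' | grep -E 'contact'; python3 go.py 457.8 -15.3 -36.1 9.4
```

```text
contact_force: [-0.5, -0.4, 0.3]
t22.7 pos [458.2 -15.6 -28.7] yaw 9.4 w53.2 g27 | rz 0.0 then dx 0.4 dy -0.3 dz 7.4 tilt [ 0.0018 -0.0003] q6 -0.35 F [-0.5 -0.4  0.3]
```

```bash
python3 -m pendant '[{"dx":0,"dy":0,"dz":0.003,"rx":0,"ry":0,"rz":0,"hand":0.048},{"dx":0,"dy":0,"dz":0.0025,"rx":0,"ry":0,"rz":0,"hand":0.048},{"dx":0,"dy":0,"dz":0,"rx":0,"ry":0,"rz":0,"hand":0.048},{"dx":0,"dy":0,"dz":0,"rx":0,"ry":0,"rz":0,"hand":0.048}]' | grep -E 'pos|contact';python3 -m pendant '[{"dx":0,"dy":0,"dz":0.0015,"rx":0,"ry":0,"rz":0,"hand":0.048},{"dx":0,"dy":0,"dz":0,"rx":0,"ry":0,"rz":0,"hand":0.048},{"dx":0,"dy":0,"dz":0,"rx":0,"ry":0,"rz":0,"hand":0.048}]' | grep -E 'pos|contact'; python3 -m pendant '[{"dx":0,"dy":0,"dz":0.0008,"rx":0,"ry":0,"rz":0,"hand":0.048},{"dx":0,"dy":0,"dz":0,"rx":0,"ry":0,"rz":0,"hand":0.048},{"dx":0,"dy":0,"dz":0,"rx":0,"ry":0,"rz":0,"hand":0.048}]' | grep -E 'pos|contact'
```

```text
position: [0.4572, -0.0157, -0.035]
contact_force: [-0.0, 0.5, -1.1]
position: [0.4576, -0.0157, -0.0361]
contact_force: [-2.1, 0.3, 5.1]
position: [0.4576, -0.0157, -0.0361]
contact_force: [-1.7, -0.0, 12.9]
```

```bash
python3 -m pendant '[{"dx":0,"dy":0,"dz":0,"rx":0,"ry":0,"rz":0,"hand":0.068},{"dx":0,"dy":0,"dz":0,"rx":0,"ry":0,"rz":0,"hand":0.068},{"dx":0,"dy":0,"dz":0,"rx":0,"ry":0,"rz":0,"hand":0.068},{"dx":0,"dy":0,"dz":-0.01,"rx":0,"ry":0,"rz":0,"hand":0.068},{"dx":0,"dy":0,"dz":-0.02,"rx":0,"ry":0,"rz":0,"hand":0.068},{"dx":0,"dy":0,"dz":-0.03,"rx":0,"ry":0,"rz":-3,"hand":0.068},{"dx":0,"dy":0,"dz":-0.03,"rx":0,"ry":0,"rz":-3,"hand":0.068},{"dx":0,"dy":0,"dz":0,"rx":0,"ry":0,"rz":0,"hand":0.068}]' | grep -E 'force|width'
python3 - <<'E'
from h import *; from rig import manip
T=manip.get_image("top"); S=manip.get_image("scene")
for n,im,b in(("top",T,(108,206,182,262)),("scene",S,(290,148,352,194))):
    m=roi(mask(im,"red"),*b); print(n,prect(cast(im,np.argwhere(m)[:,::-1],.014)))
    for e in cv2.findContours(m,0,1)[0]:
        if cv2.contourArea(e)>10: P=cast(im,e[:,0],.014); print("  red",prect(P),P.mean(0))
    h=cv2.cvtColor(im["frame"],cv2.COLOR_RGB2HSV)
cv2.imwrite("pics/p2.png",np.hstack([cv2.resize(S["frame"][145:235,175:355,::-1],None,fx=2,fy=2),cv2.resize(T["frame"][200:290,100:280,::-1],None,fx=2,fy=2)]))
E
python3 go.py 451.8 277 40 16
```

```text
contact_force: [0.9, 0.2, 1.2]
width: 0.0685
gripper_force: 0.0
top [451.8 277.3 122.4  53.9 -71.7]
  red [435.5 326.6  53.9  18.5  18.5] [0.43547981 0.32654738]
  red [468.  227.8  53.6  18.   18.5] [0.46798296 0.22770683]
scene [457.1 277.8 130.4  66.3 -72.4]
  red [472.3 230.7  68.1  23.3  10.1] [0.47325631 0.22992267]
  red [440.8 330.8  68.2  23.1   8.8] [0.4407898  0.32924051]
t24.3 pos [458.2 -15.8  53.5] yaw 15.4 w68.1 g0 | rz -0.6 then dx 283.2 dy 74.6 dz 13.5 tilt [ 0.0026 -0.0004] q6 -0.45 F [ 0.6  0.1 -0.2]
```

View pics/p2.png

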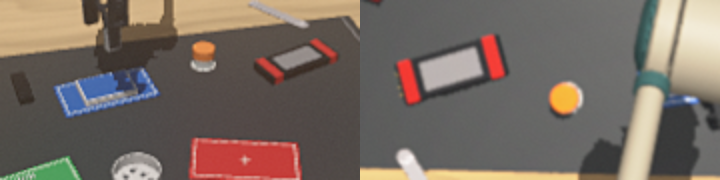

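The battery hasn't moved (yaw -71.8°, centre (451.7,277.3)), and the drive lies on the blue pad. Now for the battery.

```bash
python3 -m pendant '[{"dx":0.0355,"dy":0.009,"dz":0,"rx":0,"ry":0,"rz":0,"hand":0.068},{"dx":0.0355,"dy":0.009,"dz":0,"rx":0,"ry":0,"rz":0,"hand":0.068},{"dx":0.0355,"dy":0.009,"dz":0,"rx":0,"ry":0,"rz":0,"hand":0.068},{"dx":0.0355,"dy":0.009,"dz":0,"rx":0,"ry":0,"rz":0,"hand":0.068},{"dx":0.0355,"dy":0.009,"dz":0,"rx":0,"ry":0,"rz":0,"hand":0.068},{"dx":0.0355,"dy":0.009,"dz":0,"rx":0,"ry":0,"rz":0,"hand":0.068},{"dx":0.0355,"dy":0.009,"dz":0,"rx":0,"ry":0,"rz":0,"hand":0.068},{"dx":0.0355,"dy":0.009,"dz":0,"rx":0,"ry":0,"rz":-2.8,"hand":0.068},{"dx":0,"dy":0,"dz":0.02,"rx":0,"ry":0,"rz":0,"hand":0.068},{"dx":0,"dy":0,"dz":0.02,"rx":0,"ry":0,"rz":0,"hand":0.068},{"dx":0,"dy":0,"dz":0,"rx":0,"ry":0,"rz":0,"hand":0.068},{"dx":0,"dy":0,"dz":0,"rx":0,"ry":0,"rz":0,"hand":0.068}]' | grep -E 'contact'; python3 -m pendant '[{"dx":0,"dy":0,"dz":0,"rx":0,"ry":0,"rz":0,"hand":0.068},{"dx":0,"dy":0,"dz":0,"rx":0,"ry":0,"rz":0,"hand":0.068}]' >/dev/null; python3 go.py 451.7 277.3 -36.5 18.2
```

```text
contact_force: [-0.0, -1.2, -0.2]
t25.5 pos [452.  277.   13.2] yaw 18.1 w68.1 g0 | rz -0.1 then dx 0.3 dy -0.2 dz 49.7 tilt [0.0009 0.0004] q6 0.10 F [-0.3 -0.9 -0. ]
```

```bash
python3 -m pendant '[{"dx":0,"dy":0,"dz":0.012,"rx":0,"ry":0,"rz":0,"hand":0.068},{"dx":0,"dy":0,"dz":0.012,"rx":0,"ry":0,"rz":0,"hand":0.068},{"dx":0,"dy":0,"dz":0.01,"rx":0,"ry":0,"rz":0,"hand":0.068},{"dx":0,"dy":0,"dz":0.006,"rx":0,"ry":0,"rz":0,"hand":0.068},{"dx":0,"dy":0,"dz":0.004,"rx":0,"ry":0,"rz":0,"hand":0.068},{"dx":0,"dy":0,"dz":0,"rx":0,"ry":0,"rz":0,"hand":0.068},{"dx":0,"dy":0,"dz":0,"rx":0,"ry":0,"rz":0,"hand":0.068},{"dx":0,"dy":0,"dz":0,"rx":0,"ry":0,"rz":0,"hand":0.068}]' | grep -E 'contact';python3 go.py 451.7 277.3 -36.5 18.2
```

```text
contact_force: [0.4, 0.4, 0.0]
t26.2 pos [451.9 277.5 -30.8] yaw 18.2 w68.3 g0 | rz -0.0 then dx -0.1 dy -0.2 dz 5.7 tilt [0.001  0.0005] q6 0.10 F [0.4 0.4 0. ]
```

```bash
python3 -m pendant '[{"dx":0,"dy":0,"dz":0.003,"rx":0,"ry":0,"rz":0,"hand":0.068},{"dx":0,"dy":0,"dz":0.0025,"rx":0,"ry":0,"rz":0,"hand":0.068},{"dx":0,"dy":0,"dz":0,"rx":0,"ry":0,"rz":0,"hand":0.068},{"dx":0,"dy":0,"dz":0,"rx":0,"ry":0,"rz":0,"hand":0.068}]' | grep -E 'pos|contact'
python3 -m pendant '[{"dx":0,"dy":0,"dz":0,"rx":0,"ry":0,"rz":0,"hand":0.058},{"dx":0,"dy":0,"dz":0,"rx":0,"ry":0,"rz":0,"hand":0.052},{"dx":0,"dy":0,"dz":0,"rx":0,"ry":0,"rz":0,"hand":0.042},{"dx":0,"dy":0,"dz":0,"rx":0,"ry":0,"rz":0,"hand":0.042},{"dx":0,"dy":0,"dz":0,"rx":0,"ry":0,"rz":0,"hand":0.042},{"dx":0,"dy":0,"dz":0,"rx":0,"ry":0,"rz":0,"hand":0.042}]' 45| grep -E 'pos|force|width'
```

```text
position: [0.4512, 0.2772, -0.0369]
contact_force: [-0.6, -0.4, 0.4]
position: [0.4517, 0.2774, -0.0364]
contact_force: [-0.4, -0.2, 5.2]
width: 0.0487
gripper_force: 47.8
```

```bash
python3 -m pendant '[{"dx":0,"dy":0,"dz":-0.003,"rx":0,"ry":0,"rz":0,"hand":0.042},{"dx":0,"dy":0,"dz":-0.007,"rx":0,"ry":0,"rz":0,"hand":0.042},{"dx":0,"dy":0,"dz":-0.015,"rx":0,"ry":0,"rz":0,"hand":0.042},{"dx":0,"dy":0,"dz":-0.025,"rx":0,"ry":0,"rz":0,"hand":0.042},{"dx":0,"dy":0,"dz":-0.02,"rx":0,"ry":0,"rz":4,"hand":0.042},{"dx":0,"dy":0,"dz":-0.008,"rx":0,"ry":0,"rz":5.8,"hand":0.042},{"dx":0,"dy":0,"dz":0,"rx":0,"ry":0,"rz":6,"hand":0.042},{"dx":0,"dy":0,"dz":0,"rx":0,"ry":0,"rz":6,"hand":0.042},{"dx":0,"dy":0,"dz":0,"rx":0,"ry":0,"rz":6,"hand":0.042},{"dx":0,"dy":0,"dz":0,"rx":0,"ry":0,"rz":4,"hand":0.042},{"dx":0,"dy":0,"dz":0,"rx":0,"ry":0,"rz":3,"hand":0.042},{"dx":0,"dy":0,"dz":0,"rx":0,"ry":0,"rz":0,"hand":0.042}]' | grep -E 'force|width'; python3 go.py 643.2 137.1 40 -16.6
```

```text
contact_force: [0.3, -0.7, -1.7]
width: 0.0485
gripper_force: 47.2
t28.0 pos [450.9 277.   41.1] yaw -16.7 w48.5 g47 | rz -0.1 then dx -79.2 dy 224.3 dz 1.1 tilt [-0.0007 -0.0003] q6 0.71 F [ 0.3 -0.7 -1.7]
```

```bash
python3 -m pendant '[{"dx":-0.0099,"dy":0.028,"dz":0,"rx":0,"ry":0,"rz":0,"hand":0.042},{"dx":-0.0099,"dy":0.028,"dz":0,"rx":0,"ry":0,"rz":0,"hand":0.042},{"dx":-0.0099,"dy":0.028,"dz":0,"rx":0,"ry":0,"rz":0,"hand":0.042},{"dx":-0.0099,"dy":0.028,"dz":0,"rx":0,"ry":0,"rz":0,"hand":0.042},{"dx":-0.0099,"dy":0.028,"dz":0,"rx":0,"ry":0,"rz":0,"hand":0.042},{"dx":-0.0099,"dy":0.028,"dz":0,"rx":0,"ry":0,"rz":0,"hand":0.042},{"dx":-0.0099,"dy":0.028,"dz":0,"rx":0,"ry":0,"rz":0,"hand":0.042},{"dx":-0.0099,"dy":0.028,"dz":0,"rx":0,"ry":0,"rz":0,"hand":0.042},{"dx":0,"dy":0,"dz":0.01,"rx":0,"ry":0,"rz":0,"hand":0.042},{"dx":0,"dy":0,"dz":0,"rx":0,"ry":0,"rz":0,"hand":0.042},{"dx":0,"dy":0,"dz":0,"rx":0,"ry":0,"rz":0,"hand":0.042},{"dx":0,"dy":0,"dz":0,"rx":0,"ry":0,"rz":0,"hand":0.042}]' | grep -E 'force|width'; python3 go.py 643.2 137.1 -33.4 -16.6
```

```text
contact_force: [0.5, 0.6, -2.3]
width: 0.0493
gripper_force: 47.4
t29.0 pos [641.9 137.9  30.9] yaw -16.6 w49.3 g47 | rz 0.0 then dx -0.4 dy 1.5 dz 64.3 tilt [-0.0021  0.0002] q6 0.39 F [ 0.5  0.6 -2.3]
```

```bash
python3 -m pendant '[{"dx":-0.0004,"dy":0.0015,"dz":0.015,"rx":0,"ry":0,"rz":0,"hand":0.042},{"dx":0,"dy":0,"dz":0.018,"rx":0,"ry":0,"rz":0,"hand":0.042},{"dx":0,"dy":0,"dz":0.014,"rx":0,"ry":0,"rz":0,"hand":0.042},{"dx":0,"dy":0,"dz":0.008,"rx":0,"ry":0,"rz":0,"hand":0.042},{"dx":0,"dy":0,"dz":0,"rx":0,"ry":0,"rz":0,"hand":0.042},{"dx":0,"dy":0,"dz":0,"rx":0,"ry":0,"rz":0,"hand":0.042},{"dx":0,"dy":0,"dz":0,"rx":0,"ry":0,"rz":0,"hand":0.042}]' | grep -E 'contact'; python3 go.py 643.2 137.1 -33.4 -16.6
```

```text
contact_force: [0.3, 0.5, -1.9]
t29.6 pos [645.4 137.  -22.6] yaw -16.6 w48.8 g47 | rz 0.0 then dx -0.5 dy -2.2 dz 10.8 tilt [0.002  0.0003] q6 0.39 F [ 0.3  0.5 -1.9]
```

```bash
python3 -m pendant '[{"dx":-0.0005,"dy":-0.002,"dz":0.005,"rx":0,"ry":0,"rz":0,"hand":0.042},{"dx":0,"dy":0,"dz":0.003,"rx":0,"ry":0,"rz":0,"hand":0.042},{"dx":0,"dy":0,"dz":0.001,"rx":0,"ry":0,"rz":0,"hand":0.042},{"dx":0,"dy":0,"dz":0,"rx":0,"ry":0,"rz":0,"hand":0.042},{"dx":0,"dy":0,"dz":0,"rx":0,"ry":0,"rz":0,"hand":0.042}]' | grep -E 'pos|contact';python3 -m pendant '[{"dx":0,"dy":0,"dz":0.001,"rx":0,"ry":0,"rz":0,"hand":0.042},{"dx":0,"dy":0,"dz":0,"rx":0,"ry":0,"rz":0,"hand":0.042},{"dx":0,"dy":0,"dz":0,"rx":0,"ry":0,"rz":0,"hand":0.042}]' | grep -E 'pos|contact'
```

```text
position: [0.6427, 0.1366, -0.0328]
contact_force: [0.3, 0.3, -2.3]
position: [0.643, 0.1366, -0.0333]
contact_force: [0.2, 0.4, 0.8]
```

```bash
python3 -m pendant '[{"dx":0,"dy":0,"dz":0.0006,"rx":0,"ry":0,"rz":0,"hand":0.042},{"dx":0,"dy":0,"dz":0,"rx":0,"ry":0,"rz":0,"hand":0.042},{"dx":0,"dy":0,"dz":0,"rx":0,"ry":0,"rz":0,"hand":0.064},{"dx":0,"dy":0,"dz":0,"rx":0,"ry":0,"rz":0,"hand":0.064},{"dx":0,"dy":0,"dz":0,"rx":0,"ry":0,"rz":0,"hand":0.064},{"dx":0,"dy":0,"dz":-0.01,"rx":0,"ry":0,"rz":0,"hand":0.064},{"dx":0,"dy":0,"dz":-0.03,"rx":0,"ry":0,"rz":0,"hand":0.064},{"dx":0,"dy":0,"dz":-0.03,"rx":0,"ry":0,"rz":0,"hand":0.064},{"dx":0,"dy":0,"dz":-0.03,"rx":0,"ry":0,"rz":0,"hand":0.064},{"dx":0,"dy":0,"dz":-0.03,"rx":0,"ry":0,"rz":0,"hand":0.064},{"dx":0,"dy":0,"dz":0,"rx":0,"ry":0,"rz":0,"hand":0.064}]' | grep -E 'contact|width'; python3 go.py 350 300 130 -16.6
```

```text
contact_force: [1.1, 0.1, 1.0]
width: 0.0638
t31.2 pos [647.4 137.2 103.5] yaw -16.6 w63.8 g0 | rz -0.0 then dx 71.1 dy -331.5 dz -26.5 tilt [0.0135 0.0015] q6 0.39 F [1.1 0.1 1. ]
```

```bash
python3 -m pendant '[{"dx":0.0071,"dy":-0.033,"dz":-0.004,"rx":0,"ry":0,"rz":0,"hand":0.064},{"dx":0.0071,"dy":-0.033,"dz":-0.004,"rx":0,"ry":0,"rz":0,"hand":0.064},{"dx":0.0071,"dy":-0.033,"dz":-0.004,"rx":0,"ry":0,"rz":0,"hand":0.064},{"dx":0.0071,"dy":-0.033,"dz":-0.004,"rx":0,"ry":0,"rz":0,"hand":0.064},{"dx":0.0071,"dy":-0.033,"dz":-0.004,"rx":0,"ry":0,"rz":0,"hand":0.064},{"dx":0.0071,"dy":-0.033,"dz":-0.004,"rx":0,"ry":0,"rz":0,"hand":0.064},{"dx":0.0071,"dy":-0.033,"dz":-0.004,"rx":0,"ry":0,"rz":0,"hand":0.064},{"dx":0.0071,"dy":-0.033,"dz":0,"rx":0,"ry":0,"rz":0,"hand":0.064},{"dx":0.0071,"dy":-0.033,"dz":0,"rx":0,"ry":0,"rz":0,"hand":0.064},{"dx":0.0071,"dy":-0.033,"dz":0,"rx":0,"ry":0,"rz":0,"hand":0.064},{"dx":0,"dy":0,"dz":0,"rx":0,"ry":0,"rz":0,"hand":0.064}]' | grep -E 'pos|contact'
python3 - <<'E'
from h import *; from rig import manip
T=manip.get_image("top"); S=manip.get_image("scene"); h=cv2.cvtColor(T["frame"],cv2.COLOR_RGB2HSV)
def sub(b,m): return roi(m.astype(np.uint8),*b)
# battery: bright saturated red vs pad is same hue -> use black body + report
for c,b in(("red",(170,132,242,184)),("blue",(234,212,301,258)),("green",(285,138,355,186)),("yellow",(336,211,406,262))):
    print(c,"pad",rect(T,cv2.morphologyEx(sub(b,mask(T,c)),3,np.ones((9,9),np.uint8)),.003))
def show(n,b,m,z):
    m=sub(b,m); m=cv2.morphologyEx(m,2,np.ones((3,3),np.uint8)); cs=[e for e in cv2.findContours(m,0,1)[0] if cv2.contourArea(e)>8]
    for e in cs: print(n,cv2.contourArea(e),prect(cast(T,e[:,0],z)))
show("batt dark",(176,136,236,180),(h[...,2]<75),.017)
show("drive notblue",(240,216,295,254),(h[...,1]<90),.013)
show("heatsink",(302,148,338,178),(h[...,1]<110),.015)
show("spk cone",(356,222,386,250),(h[...,2]<90),.013)
v=[cv2.resize(T["frame"][y-30:y+30,x-40:x+40,::-1],None,fx=5,fy=5,interpolation=cv2.INTER_CUBIC) for x,y in((207,158),(320,162),(267,235),(371,237))]
cv2.imwrite("pics/final.png",np.vstack([np.hstack(v[:2]),np.hstack(v[2:])]))
E
```

```text
position: [0.3406, 0.3003, 0.1238]
contact_force: [0.8, -0.8, 0.5]
red pad [643.4 136.4 142.1  79.1  73.5]
blue pad [457.8 -16.3 141.5  77.1 -80.6]
green pad [ 640.2 -141.9  139.    74.9  -75.6]
yellow pad [ 460.6 -271.3  142.6   78.8   76.2]
drive notblue 77.5 [421.2 -53.6  55.4  11.9 -88.6]
drive notblue 13.0 [432.7  16.4  14.3   7.2   1.4]
drive notblue 12.0 [451.7  20.4  14.4   4.8   1.4]
drive notblue 10.0 [476.4 -51.5  12.1   4.8   1. ]
drive notblue 22.0 [475.7  20.3  26.1  12.  -32.3]
drive notblue 122.0 [495.3  11.8  77.5  14.5 -88.5]
heatsink 23.0 [ 610.7 -176.    17.5   14.9  -88.4]
heatsink 64.0 [ 629.2 -143.    35.6   14.5  -74.3]
heatsink 58.5 [ 653.8 -138.3   35.1   13.3  -75.7]
heatsink 20.5 [ 670.6 -123.7   17.5    7.6  -88.3]
heatsink 24.5 [ 6.675e+02 -1.039e+02  1.290e+01  1.240e+01  6.000e-01]
```

View pics/final.png

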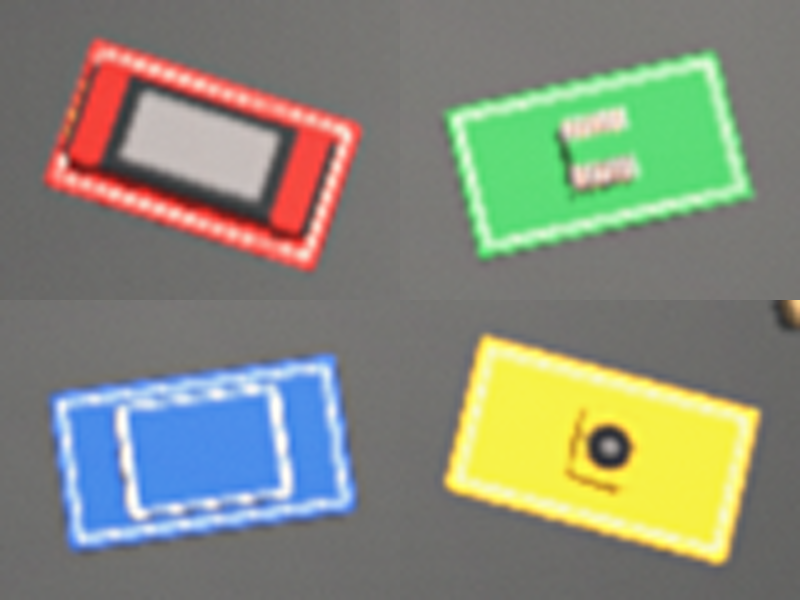

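All four parts lie flat in the middle of their own pads. After correcting for parallax, each is within about 2 mm: battery centre at crop (203,152) against pad (203,154), drive (205,452) against (203,453), speaker cone (610,447) against (604,449). The heat sink measures (641.5,-140.7) mm against (640.7,-141.7) for its pad. The gripper is clear, so I'll hand it in.

```bash
python3 -c "
from rig import manip
print(manip.sign_off())"
```

```text
the job is handed in; nothing more can be done
None
```

The job is handed in at about 32 s: all four parts lie flat, each within about 2 mm of the centre of its own pad, and the arm never went near the tin or bottle.

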